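# Mark a batch of salve tins in the plunger press and rack them

## Task

Batch-mark the salve tins lying on the bench (there may be three or four): seat every one flat and square in a nest of the marking press, lid up, and once all are in, push the red plunger fully down to its stop, hold it there for half a second and let it spring back up. Then move all the tins to the sloped wooden drying rack, lying flat on its board between the ledges, lid up. Leave the small round jar and the white jar lid that lie among the tins where they are.

Things in the scene. Friction and masses are not known exactly. Their poses are not given: they have to be found in the camera images.
- tin_a: flat rectangular salve tin with a green lid, 76 (x) x 46 (y) x 30 (z) mm, 0.12 kg; origin at the centre of its underside, x along its length, z up through the lid; may be absent
- tin_b: flat rectangular salve tin with a yellow lid, 76 (x) x 46 (y) x 30 (z) mm, 0.12 kg; origin at the centre of its underside, x along its length, z up through the lid; may be absent
- tin_c: flat rectangular salve tin with a blue lid, 76 (x) x 46 (y) x 30 (z) mm, 0.12 kg; origin at the centre of its underside, x along its length, z up through the lid; may be absent
- tin_d: flat rectangular salve tin with a red lid, 76 (x) x 46 (y) x 30 (z) mm, 0.12 kg; origin at the centre of its underside, x along its length, z up through the lid; may be absent
- press: fixed marking press: grey plate 240 (x) x 210 (y) x 26 (z) mm, four nests in its top and a blue column 55 x 75 mm, 72 mm high, at x = 92 mm carrying the plunger; origin under the plate's middle, z up. Nest pockets are 50 mm along the press's x, 80 mm along its y, 10 mm deep: a seated tin lies with its length along the press's y and stands 20 mm proud
- nest0 (a point): centre of the floor of nest 0 of the press, 16 mm above the table, axes those of the press; nests are 76 mm apart along the press's x and 96 mm along its y
- nest1 (a point): centre of the floor of nest 1 of the press, 16 mm above the table, axes those of the press; nests are 76 mm apart along the press's x and 96 mm along its y
- nest2 (a point): centre of the floor of nest 2 of the press, 16 mm above the table, axes those of the press; nests are 76 mm apart along the press's x and 96 mm along its y
- nest3 (a point): centre of the floor of nest 3 of the press, 16 mm above the table, axes those of the press; nests are 76 mm apart along the press's x and 96 mm along its y
- plunger (a joint): travel of the spring plunger, m: 0 = up, 0.020 = fully down at its stop; pressed straight down, about 4 N to start and 10 N at the stop; springs back when let go
- plunger_top (a point): centre of the top of the plunger's red mushroom head, 42 mm in diameter, 112 mm above the table when up
- rack_board: fixed sloped board of the drying rack, 206 (x) x 172 (y) mm, rising 0.314 rad along +x; origin at the centre of its upper face, 58 mm above the table, z square to the board. Ledges along y, 6 mm thick, 7 mm high, at x = -100 and 0 mm; edge strips 5 mm wide, 6 mm high at y = +-83.5 mm. Each of the two rows takes two tins side by side, length up the slope
- salve_jar: bystander: low round jar with a steel cap, 60 mm across, 50 mm tall; origin at the centre of its underside
- jar_lid: bystander: white jar lid lying flat, 72 mm across, 14 mm high; origin at the centre of its underside

How it is judged:
On the way, in this order (a step that is already met when the one before it is completed fails the run):
1. every tin present is seated flat in a nest of the press, plunger up ((distance between tin_a and nest0 below 0.006 m or distance between tin_a and nest1 below 0.006 m or distance between tin_a and nest2 below 0.006 m or distance between tin_a and nest3 below 0.006 m) and angle between each of tin_a, tin_b, tin_c, tin_d's own z axis and vertical below 0.05 rad and angle between the x axis of each of tin_a, tin_b, tin_c, tin_d and the y axis of press, either way round below 0.1 rad and (distance between tin_b and nest0 below 0.006 m or distance between tin_b and nest1 below 0.006 m or distance between tin_b and nest2 below 0.006 m or distance between tin_b and nest3 below 0.006 m) and (distance between tin_c and nest0 below 0.006 m or distance between tin_c and nest1 below 0.006 m or distance between tin_c and nest2 below 0.006 m or distance between tin_c and nest3 below 0.006 m) and (distance between tin_d and nest0 below 0.006 m or distance between tin_d and nest1 below 0.006 m or distance between tin_d and nest2 below 0.006 m or distance between tin_d and nest3 below 0.006 m) and value of joint plunger below 0.004 m), for 0.2 s.
2. with all tins seated, the plunger is pushed down to its stop ((distance between tin_a and nest0 below 0.006 m or distance between tin_a and nest1 below 0.006 m or distance between tin_a and nest2 below 0.006 m or distance between tin_a and nest3 below 0.006 m) and angle between each of tin_a, tin_b, tin_c, tin_d's own z axis and vertical below 0.05 rad and angle between the x axis of each of tin_a, tin_b, tin_c, tin_d and the y axis of press, either way round below 0.1 rad and (distance between tin_b and nest0 below 0.006 m or distance between tin_b and nest1 below 0.006 m or distance between tin_b and nest2 below 0.006 m or distance between tin_b and nest3 below 0.006 m) and (distance between tin_c and nest0 below 0.006 m or distance between tin_c and nest1 below 0.006 m or distance between tin_c and nest2 below 0.006 m or distance between tin_c and nest3 below 0.006 m) and (distance between tin_d and nest0 below 0.006 m or distance between tin_d and nest1 below 0.006 m or distance between tin_d and nest2 below 0.006 m or distance between tin_d and nest3 below 0.006 m) and value of joint plunger above 0.018 m), for 0.3 s.
3. the plunger has sprung back up, the tins still in their nests (all of step 1), for 0.1 s.
At the end, for the whole second after the job is handed in: every tin lies lid up and at rest on the rack's sloped board, flat on it (underside within 5 mm, within 0.07 rad) with its centre on the board; the plunger is up (within 4 mm); the jar and the jar lid stand upright (z of tin_a in the frame of rack_board between -0.004 and 0.005 m and angle between the z axis of each of tin_a, tin_b, tin_c, tin_d and the z axis of rack_board, either way round below 0.07 rad and angle between each of tin_a, tin_b, tin_c, tin_d's own z axis and vertical below 0.5 rad and x of tin_a in the frame of rack_board between -0.1 and 0.1 m and y of tin_a in the frame of rack_board between -0.085 and 0.085 m and linear speed of each of tin_a, tin_b, tin_c, tin_d below 0.02 m/s and z of tin_b in the frame of rack_board between -0.004 and 0.005 m and x of tin_b in the frame of rack_board between -0.1 and 0.1 m and y of tin_b in the frame of rack_board between -0.085 and 0.085 m and z of tin_c in the frame of rack_board between -0.004 and 0.005 m and x of tin_c in the frame of rack_board between -0.1 and 0.1 m and y of tin_c in the frame of rack_board between -0.085 and 0.085 m and z of tin_d in the frame of rack_board between -0.004 and 0.005 m and x of tin_d in the frame of rack_board between -0.1 and 0.1 m and y of tin_d in the frame of rack_board between -0.085 and 0.085 m and value of joint plunger below 0.004 m and angle between each of salve_jar, jar_lid's own z axis and vertical below 0.25 rad); the robot touches nothing.
It fails at once if the small jar or the jar lid is knocked over or shifted more than 6 cm (distance of any of salve_jar, jar_lid from where it was at the start of the episode above 0.06 m or angle between any of salve_jar, jar_lid's own z axis and vertical above 0.6 rad).
Of tin_a, tin_b, tin_c, tin_d only 3 to 4 are there at a start; the rules pass over those that are not, and their reading is None.
At some moment in a run one of tin_a, tin_b, tin_c, tin_d may be knocked a few centimetres aside while the robot is not near it.
Once in a run the grip may slacken for a moment while it holds something.
It also fails if it takes over 210 s, if anything falls off the work surface, if the arm or the gripper's body presses on something with over 40 N, if the wrist force passes 120 N, or if a joint passes its speed limit or range.

## Robot

A 6-joint arm with a two-finger parallel gripper is mounted at the origin on the work surface. World frame = base frame: x ahead of the robot, y to its left, z up, the work surface at z = 0. Lengths are in m, angles in rad, forces in N, time in s.
With the tool pointing down it reaches from about 0.25 to 0.775 m from the base axis. Payload 4 kg.
Tool frame: the origin (TCP) lies between the finger pads; the fingertips stand 14 mm ahead of it and the grasp point (between the pads) lies 5 mm behind it (robot.tips_ahead is the distance from the TCP to the fingertips, in m); z points along the fingers, y is the direction in which the jaws open and shut (so a half turn about z gives the same grasp; the last joint's range is limited). The gripper opens to 94 mm and grips with 3 to 60 N. Pads are 16 mm wide; open, the fingers measure 119 mm over their backs; the gripper's body (75 mm by 177 mm) begins 78 mm behind the grasp point.
Start: joints at [1.244, 0.087, 1.371, -0, 1.684, -0.103], TCP at [0.122, 0.536, 0.22] pointing down, gripper open.
Joint ranges: [-3.1, 3.1], [-0.76, 2.03], [0.27, 2.55], [-1.08, 4.22], [0.17, 2.65], [-2.57, 2.57]. Speed limits (rad/s): [2.79, 2.79, 3.14, 3.14, 3.14, 3.14].

## Interface

Orientations are given as [roll, pitch, yaw] about the fixed x, y, z axes, in that order (R = Rz(yaw) Ry(pitch) Rx(roll)).
In Python, from bench import robot, optics, job gives the robot as it stands.
- The arm moves only by the tool apply_moves, never from a script. Its argument "moves" is a list of rows, each a list of 3 entries, a list of its own where there are three numbers: the shift along the tool's x, y, z in cm, then the turn, a rotation vector about the tool's x, y, z in rad, then the opening, from 0 (shut) to 1 (fully open). In form: [[[tx, ty, tz], [rx, ry, rz], grip], ...]. A call has exactly 10 rows; each row is the pose to reach, as a shift and turn from the pose commanded when the call began, along the tool's axes at that moment; what a row does not reach only later rows make up. A row lasts 1/12 s, in which the tool goes at most 41.7 mm and 7.16 degrees, less where a joint would pass 70% of its speed; a pose out of reach is approached as far as the arm can. A call with a gripper value outside its range is refused whole. The fingers move at their own pace and stop on an object; the grip force is fixed at half the most. Time passes only in rows, so rows that repeat a pose let the fingers close, or fill a call up. It gives the time, the measured TCP pose, the force and the opening at its end, in the units of the state.
- robot.get_obs(): the state, without advancing time (a new reading comes with each control period).
- optics.snapshot(name): name is "scene" or "side" or "wrist"; returns the picture (420x560x3 uint8, red, green, blue); there is no depth.
- optics.get_calibration(name): a dict with "fx", "fy", "cx", "cy" (pixels), "k1" (the pictures are not rectified: a ray, as slopes to the right and down, at radius r is drawn at 1 + k1 r^2 times it, then the intrinsics apply), "rvec" (rotation vector, rad) and "tvec" (3), from world to camera coordinates, as OpenCV has them. Camera axes: x right, y down, z forward; pixel columns grow to the right and rows downward; lengths in m; the calibration is good to about 2 mm. A picture is of the moment at which its call begins: read the wrist's pose just before it. get_calibration takes no time and is no camera call; for the wrist camera it gives the pose at the moment of the call.
- job.close_job(): hands the job in, once; it reports no verdict.
The state is a dict: "time": time; "joint_positions": joint angles; "qvel": joint speeds; "joint_torque": joint torques, N m; "tool_pos": TCP position; "ee_rot": TCP orientation; "wrist_force": force on the tool from outside, world axes, zero at the start; "wrist_torque": the same for the moment, N m; "width": finger opening in m.
Only numpy, scipy, OpenCV 4.12 (cv2) and the standard library are available. Lean on these libraries where they do the work, as an engineer would, in place of code of your own. Each camera call takes 0.05 s, during which the arm holds its last target.

## Working session

There is one attempt and no reset: what is moved stays moved. The work goes in short steps, Python scripts to look and compute and a tool call to move; the robot and the scene stay as the last step left them, time stands still between calls to the robot, and variables do not carry over. Pictures are saved under pics/ and viewed, and the job is handed in when it is done.

Besides the shell and the picture viewer there is one more tool, called after "Request:" as a command line: name --argument value ..., lists and objects as JSON in quotes. apply_moves: Moves the arm, as the interface text tells. Its arguments: {"type":"object","properties":{"moves":{"type":"array"}},"required":["moves"]}

```bash
ls; mkdir -p pics; python3 - <<'E'
from bench import robot, optics, job
import cv2
print(robot.get_obs())
for n in("scene","side","wrist"):
    c=optics.get_calibration(n);print(n,c)
    cv2.imwrite(f"pics/{n}0.png",optics.snapshot(n)[:,:,::-1])
E
```

```text
pics
{'time': 0.0, 'joint_positions': array([ 1.24388974e+00,  8.79456109e-02,  1.37223184e+00, -1.66159578e-05,
        1.68358875e+00, -1.03076910e-01]), 'qvel': array([-0.00126895, -0.00097101,  0.00066932, -0.00010911, -0.00090617,
       -0.00107289]), 'joint_torque': array([ 2.15190698e-04, -3.40164328e+01, -3.02431297e+01,  7.18736742e-02,
        3.27669620e-02, -1.59049328e-04]), 'tool_pos': array([0.12191359, 0.53579409, 0.21832065]), 'ee_rot': array([-3.13942895e+00, -2.07218683e-04,  2.91776090e+00]), 'wrist_force': array([ 0.31082302,  0.17598883, -0.08465911]), 'wrist_torque': array([-0.03161037, -0.01538467,  0.01769507]), 'width': 0.09392521199033121}
scene {'fx': 380.924253132185, 'fy': 380.924253132185, 'cx': 285.20805974256365, 'cy': 212.1718935046191, 'k1': -0.09119315251103141, 'rvec': array([ 2.05267474,  1.01030695, -0.51783768]), 'tvec': array([-0.31431964, -0.20188613,  1.40351229])}
side {'fx': 534.3884727213729, 'fy': 534.3884727213729, 'cx': 278.5643512424747, 'cy': 205.99342261917758, 'k1': -0.14877315046125014, 'rvec': array([ 0.0980696 , -2.6878356 ,  1.53704231]), 'tvec': array([0.52545336, 0.09554878, 1.39537378])}
wrist {'fx': 350.25249164312004, 'fy': 350.25249164312004, 'cx': 281.21279175201914, 'cy': 211.22830387257366, 'k1': -0.03404869673296071, 'rvec': array([-2.30676105, -1.84262623, -0.21179063]), 'tvec': array([-0.54901557, -0.02389935,  0.38987558])}
```

View pics/scene0.png

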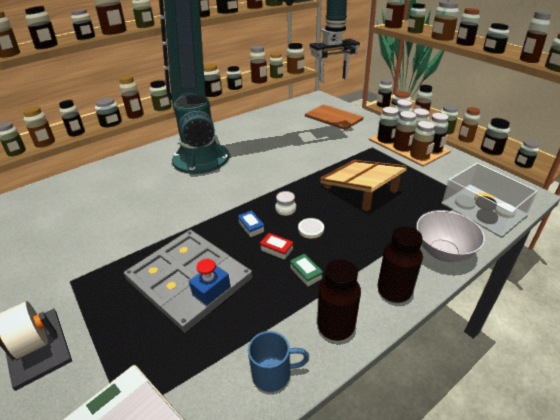

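View pics/side0.png

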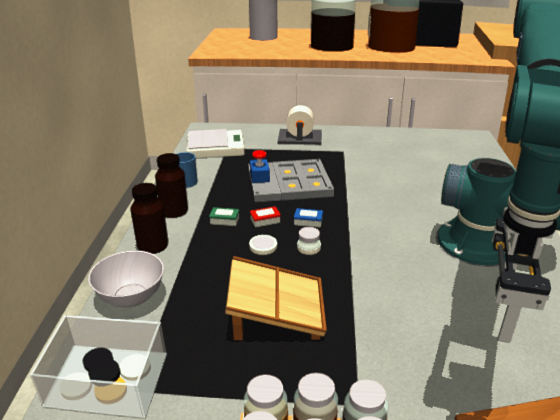

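View pics/wrist0.png

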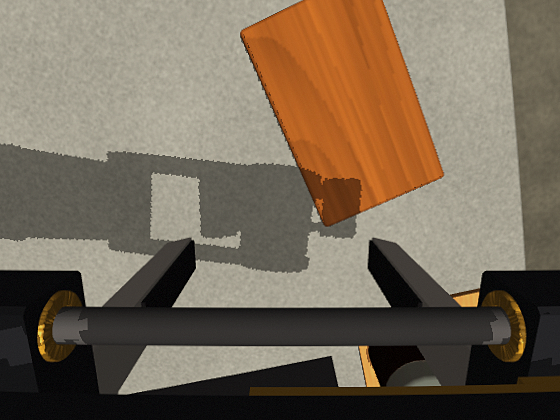

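Three tins are present: blue near scene (250,222), red (276,245) and green (307,269). The jar is at (286,203) and the lid at (311,228). The rack is around (365,175) and the press around (188,277). I'll zoom in and measure.

```bash
cat > h.py <<'E'
import numpy as np, cv2
from bench import robot, optics, job
from scipy.spatial.transform import Rotation as Rn
def rays(cal,px):
    px=np.atleast_2d(np.float64(px))
    d=np.column_stack([(px[:,0]-cal['cx'])/cal['fx'],(px[:,1]-cal['cy'])/cal['fy']])
    u=d.copy()
    for _ in range(20):
        r2=(u**2).sum(1,keepdims=True); u=d/(1+cal['k1']*r2)
    R=Rn.from_rotvec(cal['rvec']).as_matrix()
    D=np.column_stack([u,np.ones(len(u))])@R
    C=-R.T@cal['tvec']
    return C,D
def onz(cal,px,z):
    C,D=rays(cal,px); t=(z-C[2])/D[:,2]; return C+D*t[:,None]
def tri(c1,p1,c2,p2):
    A=np.zeros((3,3));b=np.zeros(3)
    res=[]
    for c,p in((c1,p1),(c2,p2)):
        C,D=rays(c,p);d=D[0]/np.linalg.norm(D[0]);M=np.eye(3)-np.outer(d,d);A+=M;b+=M@C;res.append((C,M))
    X=np.linalg.solve(A,b); return X,[np.linalg.norm(M@(X-C)) for C,M in res]
def proj(cal,P):
    P=np.atleast_2d(P);R=Rn.from_rotvec(cal['rvec']).as_matrix()
    q=P@R.T+cal['tvec'];u=q[:,:2]/q[:,2:];r2=(u**2).sum(1,keepdims=True);u=u*(1+cal['k1']*r2)
    return np.column_stack([u[:,0]*cal['fx']+cal['cx'],u[:,1]*cal['fy']+cal['cy']])
def obs():
    o=robot.get_obs();print('t',round(o['time'],2),'pos',o['tool_pos'].round(4),'rpy',o['ee_rot'].round(4),'w',round(o['width'],4),'F',o['wrist_force'].round(1),'j',o['joint_positions'].round(2));return o
def zoom(img,x0,y0,x1,y1,s,name):
    cv2.imwrite(name,cv2.resize(img[y0:y1,x0:x1],None,fx=s,fy=s,interpolation=cv2.INTER_CUBIC)[:,:,::-1])
E
python3 - <<'E'
from h import *
s=cv2.imread('pics/scene0.png')[:,:,::-1];d=cv2.imread('pics/side0.png')[:,:,::-1]
zoom(s,110,150,420,340,2.58,'pics/s0z.png')
zoom(d,200,140,360,345,2.9,'pics/d0z.png')
E
```

```text
(no output)
```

View pics/s0z.png

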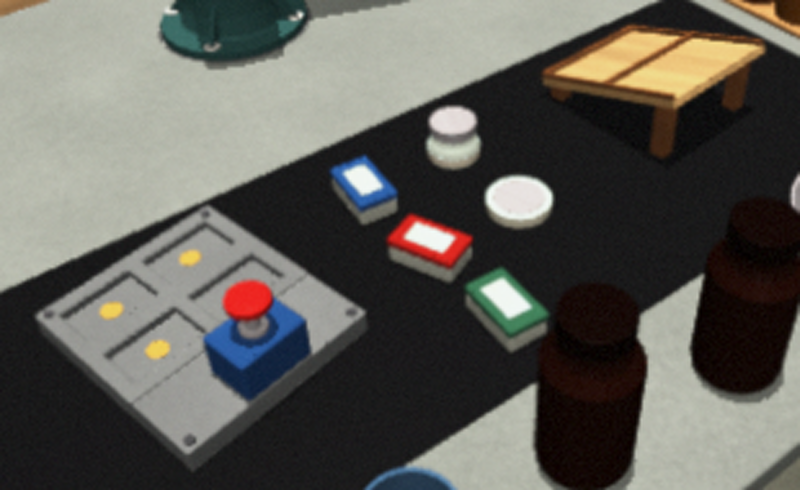

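View pics/d0z.png

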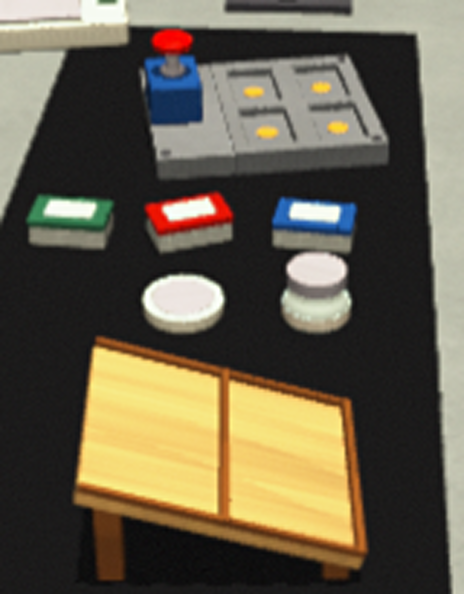

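```bash
cat >> h.py <<'E'
def tins(name,img=None,cal=None,z=0.03,roi=None):
    img=optics.snapshot(name) if img is None else img
    cal=optics.get_calibration(name) if cal is None else cal
    hsv=cv2.cvtColor(np.ascontiguousarray(img),cv2.COLOR_RGB2HSV)
    out={}
    for n,rg in dict(a=[(60,85)],b=[(22,35)],c=[(100,120)],d=[(0,5),(175,180)]).items():
        m=np.zeros(img.shape[:2],np.uint8)
        for lo,hi in rg: m|=cv2.inRange(hsv,(lo,120,60),(hi,255,255))
        cs,hi=cv2.findContours(m,cv2.RETR_CCOMP,cv2.CHAIN_APPROX_NONE)
        if hi is None: continue
        for i,c in enumerate(cs):   # the white label = hole in coloured contour
            if hi[0][i][3]<0 or cv2.contourArea(c)<25: continue
            W=onz(cal,c[:,0,:],z)[:,:2]
            (cx,cy),(w,h),ang=cv2.minAreaRect(np.float32(W*1000))
            if w<h: ang+=90
            if max(w,h)>70 or min(w,h)<12: continue
            if (W[:,0]<0.1).all(): continue
            out.setdefault(n,[]).append((cx/1e3,cy/1e3,((ang+90)%180)-90,max(w,h),min(w,h)))
    return out
E
python3 - <<'E'
from h import *
for n in("scene","side"):
    img=cv2.imread(f'pics/{n}0.png')[:,:,::-1]
    for k,v in tins(n,img).items(): print(n,k,np.round(v,3))
cs=optics.get_calibration('scene');cd=optics.get_calibration('side')
S=lambda p:[110+p[0]/2.58,150+p[1]/2.58]
D=lambda p:[200+p[0]/2.9,140+p[1]/2.9]
P=np.array([onz(cs,S(p),.026)[0] for p in[(205,207),(366,314),(192,458),(37,318)]]);print(P.round(4),P.mean(0).round(4))
Q=np.array([onz(cd,D(p),.026)[0] for p in[(346,55),(388,150),(160,165)]]);print(Q.round(4))
for nm,p,q in[('plunger',(248,298),(172,42)),('hiL?',(546,76),(350,402)),('hiR',(632,27),(366,553)),('x',(675,99),(96,343)),('y',(764,45),(76,492))]:
    X,r=tri(cs,S(p),cd,D(q));print(nm,X.round(4),np.round(r,4))
print('jar',onz(cs,S((453,120)),.05).round(3),onz(cd,D((317,268)),.05).round(3))
print('lid',onz(cs,S((519,195)),.014).round(3),onz(cd,D((184,297)),.014).round(3))
E
```

```text
scene c [[  0.802  -0.288 -33.12   42.796  13.909]
 [  0.452  -0.069  -5.739  59.58   35.094]]
scene d [[ 0.572 -0.066 21.315 52.672 36.494]]
side c [[ 0.45  -0.072 -7.191 53.216 45.249]]
side d [[ 0.571 -0.069 24.97  52.806 39.479]]
[[ 0.3844 -0.2245  0.026 ]
 [ 0.6193 -0.173   0.026 ]
 [ 0.6662 -0.3739  0.026 ]
 [ 0.4321 -0.4252  0.026 ]] [ 0.5255 -0.2991  0.026 ]
[[ 0.4234 -0.4268  0.026 ]
 [ 0.3781 -0.2035  0.026 ]
 [ 0.6074 -0.1572  0.026 ]]
plunger [ 0.6072 -0.2778  0.1053] [0.0011 0.0011]
hiL? [0.4171 0.2219 0.0287] [0.005 0.005]
hiR [0.4024 0.3902 0.0291] [0.0029 0.0029]
x [0.612  0.2372 0.09  ] [0.0024 0.0024]
y [0.6001 0.4059 0.0886] [0.0017 0.0017]
jar [[0.45  0.057 0.05 ]] [[0.444 0.058 0.05 ]]
lid [[0.565 0.059 0.014]] [[0.562 0.058 0.014]]
```

```bash
cat >> h.py <<'E'
def Rt(yaw,tilt_R=None):
    R=Rn.from_euler('xyz',[np.pi,0,yaw]); return R if tilt_R is None else tilt_R*R
def plan(p,R,o=None):
    o=robot.get_obs() if o is None else o
    if not isinstance(R,Rn): R=Rt(R)
    R0=Rn.from_euler('xyz',o['ee_rot']);d=R0.inv().apply(np.array(p)-o['tool_pos'])*100
    rv=(R0.inv()*R).as_rotvec()
    print('shift cm',d.round(2).tolist(),'turn',rv.round(3).tolist(),'rows',round(max(np.linalg.norm(d)/4.17,np.linalg.norm(rv)/.125),1))
    return d,rv
E
python3 - <<'E'
from h import *
o=obs();c=optics.get_calibration('wrist')
R=Rn.from_rotvec(c['rvec']);C=-R.inv().apply(c['tvec'])
R0=Rn.from_euler('xyz',o['ee_rot'])
print('cam in tool',R0.inv().apply(C-o['tool_pos']).round(4),(R0.inv()*R.inv()).as_matrix().round(3))
plan([0.44,-0.2,0.36],1.6)
E
```

```text
t 0.15 pos [0.122  0.5359 0.2186] rpy [-3.1399e+00 -1.0000e-04  2.9178e+00] w 0.0943 F [0.4 0.2 0.6] j [ 1.24  0.09  1.37 -0.    1.68 -0.1 ]
cam in tool [ 0.0665 -0.0002 -0.1655] [[ 0.001 -0.973 -0.229]
 [ 1.     0.001  0.   ]
 [-0.    -0.229  0.973]]
shift cm [-47.34, -64.72, -14.04] turn [-0.001, 0.001, 1.318] rows 19.5
```

Request:
apply_moves --moves '[[[-4,-4.5,-14],[0,0,0.12],1],[[-8,-9,-14],[0,0,0.24],1],[[-12,-14,-14],[0,0,0.36],1],[[-16,-19,-14],[0,0,0.48],1],[[-20,-24,-14],[0,0,0.6],1],[[-23,-28,-14],[0,0,0.7],1],[[-25,-32,-14],[0,0,0.8],1],[[-28,-35.5,-14],[0,0,0.9],1],[[-30,-39,-14],[0,0,1.0],1],[[-32,-43,-14],[0,0,1.1],1]]'

```text
time: 0.98
tool_pos: [0.2797, 0.1994, 0.3494]
ee_rot: [3.141, -0.0, 1.814]
wrist_force: [0.4, 0.4, 0.9]
width: 0.0937
```

```bash
python3 - <<'E'
from h import *
obs();plan([0.48,-0.26,0.36],1.6)
E
```

```text
t 0.98 pos [0.2797 0.1994 0.3494] rpy [ 3.1407e+00 -1.0000e-04  1.8137e+00] w 0.0937 F [0.4 0.4 0.9] j [ 0.45 -0.36  1.51 -0.    1.99  0.21]
shift cm [-49.41, 8.4, -1.06] turn [0.001, -0.0, 0.214] rows 12.0
```

Request:
apply_moves --moves '[[[-50,8,0],[0,0,0.2],1],[[-50,8,0],[0,0,0.2],1],[[-50,8,0],[0,0,0.2],1],[[-50,8,0],[0,0,0.2],1],[[-50,8,0],[0,0,0.2],1],[[-50,8,0],[0,0,0.2],1],[[-50,8,0],[0,0,0.2],1],[[-50,8,0],[0,0,0.2],1],[[-50,8,0],[0,0,0.2],1],[[-50,8,0],[0,0,0.2],1]]'

```text
time: 1.82
tool_pos: [0.4441, -0.1839, 0.3489]
ee_rot: [-3.142, -0.0, 1.617]
wrist_force: [0.4, -0.1, 1.7]
width: 0.0936
```

```bash
python3 - <<'E'
from h import *
obs();c=optics.get_calibration('wrist');im=optics.snapshot('wrist')
np.save('w1.npy',im);import pickle;pickle.dump(c,open('w1.pkl','wb'))
cv2.imwrite('pics/w1.png',im[:,:,::-1]);obs()
for k,v in tins('wrist',im,c).items(): print(k,np.round(v,3))
E
```

```text
t 1.82 pos [ 0.4441 -0.1839  0.3489] rpy [-3.1415e+00 -4.0000e-04  1.6170e+00] w 0.0936 F [ 0.4 -0.1  1.7] j [-0.51 -0.06  1.26  0.    1.94 -0.56]
t 1.87 pos [ 0.4463 -0.1901  0.3457] rpy [-3.1383e+00  2.5000e-03  1.6108e+00] w 0.0944 F [ 2.6 -2.6 -0.6] j [-0.52 -0.05  1.26 -0.    1.93 -0.56]
a [[ 0.685 -0.06  -4.042 50.718 30.516]]
c [[ 0.451 -0.069 -5.408 50.113 29.563]]
d [[ 0.571 -0.067 23.496 49.662 29.905]]
```

View pics/w1.png

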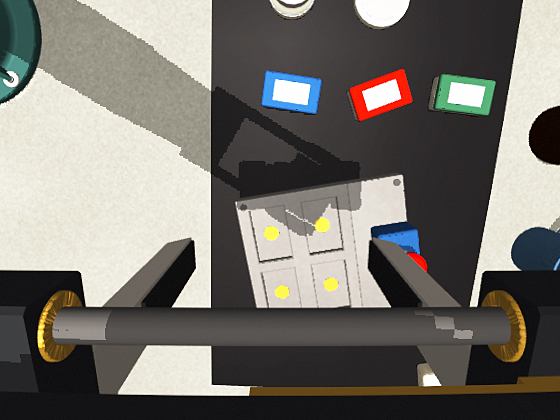

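```bash
cat >> h.py <<'E'
def dots(img,cal):
    hsv=cv2.cvtColor(np.ascontiguousarray(img),cv2.COLOR_RGB2HSV)
    m=cv2.inRange(hsv,(24,110,90),(36,255,255));cs,_=cv2.findContours(m,0,2);r=[]
    for c in cs:
        if cv2.contourArea(c)<40: continue
        M=cv2.moments(c);p=onz(cal,[M['m10']/M['m00'],M['m01']/M['m00']],.016)[0]
        r.append(p[:2]);
    return np.array(r)
E
python3 - <<'E'
from h import *
optics.snapshot('scene');optics.snapshot('scene')
o=obs();c=optics.get_calibration('wrist');im=optics.snapshot('wrist')
for k,v in tins('wrist',im,c).items(): print(k,np.round(v,4))
D=dots(im,c);print(D.round(4))
# press corners: top left (237,203),(402,176) 
print(onz(c,[(237,203),(402,176)],.026).round(4))
cv2.imwrite('pics/w2.png',im[:,:,::-1])
plan([0.48,-0.27,0.35],1.6)
E
```

```text
t 1.97 pos [ 0.4442 -0.1839  0.3468] rpy [-3.1373e+00 -2.7000e-03  1.6137e+00] w 0.0942 F [-0.7  0.8 -0.7] j [-0.51 -0.05  1.26  0.    1.94 -0.55]
a [[ 0.6846 -0.0599 -4.1524 50.7078 30.6946]]
c [[ 0.4511 -0.0693 -5.6108 50.0355 29.5132]]
d [[ 0.5713 -0.0669 22.843  49.4316 29.6907]]
[[ 0.0613 -0.4553]
 [ 0.4531 -0.3623]
 [ 0.5272 -0.3462]
 [ 0.4325 -0.2682]
 [ 0.5078 -0.2528]]
[[ 0.3814 -0.2223  0.026 ]
 [ 0.6111 -0.1735  0.026 ]]
shift cm [-8.91, 3.21, -0.24] turn [-0.003, -0.002, 0.016] rows 2.3
```

```bash
python3 - <<'E'
from h import *
plan([0.451,-0.0695,0.12],3.04)
E
```

```text
shift cm [11.2, 1.28, 22.81] turn [-0.001, -0.004, -1.424] rows 11.4
```

Request:
apply_moves --moves '[[[11.2,1.3,22.8],[0,-0.004,-1.424],0.8],[[11.2,1.3,22.8],[0,-0.004,-1.424],0.8],[[11.2,1.3,22.8],[0,-0.004,-1.424],0.8],[[11.2,1.3,22.8],[0,-0.004,-1.424],0.8],[[11.2,1.3,22.8],[0,-0.004,-1.424],0.8],[[11.2,1.3,22.8],[0,-0.004,-1.424],0.8],[[11.2,1.3,22.8],[0,-0.004,-1.424],0.8],[[11.2,1.3,22.8],[0,-0.004,-1.424],0.8],[[11.2,1.3,22.8],[0,-0.004,-1.424],0.8],[[11.2,1.3,22.8],[0,-0.004,-1.424],0.8]]'

```text
time: 2.85
tool_pos: [0.451, -0.0673, 0.1218]
ee_rot: [-3.14, 0.003, 2.877]
wrist_force: [-0.2, 0.5, 0.1]
width: 0.075
```

```bash
python3 - <<'E'
from h import *
obs();plan([0.451,-0.0695,0.12],3.04)
E
```

```text
t 2.85 pos [ 0.451  -0.0673  0.1218] rpy [-3.1401  0.0034  2.8769] w 0.075 F [-0.2  0.5  0.1] j [-0.27 -0.09  1.74 -0.    1.48 -1.58]
shift cm [-0.05, -0.22, 0.18] turn [-0.002, 0.003, -0.163] rows 1.3
```

Request:
apply_moves --moves '[[[0,-0.2,0],[0,0,-0.17],0.8],[[0,-0.2,0],[0,0,-0.17],0.8],[[0,-0.2,2],[0,0,-0.17],0.8],[[0,-0.2,4],[0,0,-0.17],0.8],[[0,-0.2,6],[0,0,-0.17],0.8],[[0,-0.2,6],[0,0,-0.17],0.8],[[0,-0.2,6],[0,0,-0.17],0.8],[[0,-0.2,6],[0,0,-0.17],0.8],[[0,-0.2,6],[0,0,-0.17],0.8],[[0,-0.2,6],[0,0,-0.17],0.8]]'

```text
time: 3.68
tool_pos: [0.4524, -0.0713, 0.063]
ee_rot: [-3.139, 0.005, 3.038]
wrist_force: [0.6, 0.3, -0.1]
width: 0.075
```

```bash
python3 - <<'E'
from h import *
obs();c=optics.get_calibration('wrist');im=optics.snapshot('wrist')
for k,v in tins('wrist',im,c).items(): print(k,np.round(v,4))
cv2.imwrite('pics/w3.png',im[:,:,::-1])
plan([0.451,-0.0695,0.029],3.04)
E
```

```text
t 3.68 pos [ 0.4524 -0.0713  0.063 ] rpy [-3.1388  0.0055  3.0382] w 0.075 F [ 0.6  0.3 -0.1] j [-0.28 -0.04  1.81 -0.    1.36 -1.75]
c [[ 0.4512 -0.0694 -5.8454 47.4607 27.8607]]
shift cm [0.16, 0.19, 3.37] turn [-0.003, 0.005, -0.002] rows 0.8
```

View pics/w3.png

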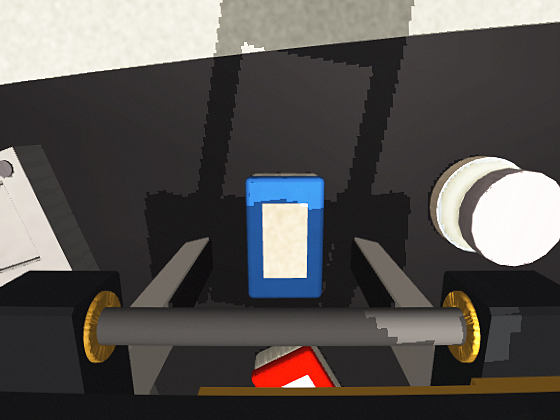

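The blue tin sits centred between the open fingers at (285,238). Descend, close, lift.

Request:
apply_moves --moves '[[[0.2,0.2,2],[0,0.005,0],0.8],[[0.2,0.2,3.4],[0,0.005,0],0.8],[[0.2,0.2,3.4],[0,0.005,0],0.8],[[0.2,0.2,3.4],[0,0.005,0],0.4],[[0.2,0.2,3.4],[0,0.005,0],0.2],[[0.2,0.2,3.4],[0,0.005,0],0.2],[[0.2,0.2,3.4],[0,0.005,0],0.2],[[0.2,0.2,3.4],[0,0.005,0],0.2],[[0.2,0.2,3.4],[0,0.005,0],0.2],[[0.2,0.2,3.4],[0,0.005,0],0.2]]'

```text
time: 4.57
tool_pos: [0.4503, -0.0693, 0.0281]
ee_rot: [-3.139, -0.001, 3.038]
wrist_force: [-0.4, 0.5, 4.1]
width: 0.0453
```

```bash
python3 - <<'E'
from h import *
obs();plan([0.4531,-0.3623,0.12],1.782)
E
```

```text
t 4.57 pos [ 0.4503 -0.0693  0.0281] rpy [-3.1391e+00 -1.0000e-03  3.0378e+00] w 0.0453 F [-0.4  0.5  4.1] j [-0.28  0.    1.85 -0.    1.29 -1.74]
shift cm [-3.31, -29.13, -9.12] turn [-0.003, 0.001, 1.256] rows 10.0
```

Request:
apply_moves --moves '[[[0,0,-4],[0,0,0],0.2],[[0,0,-9],[0,0,0],0.2],[[-3.3,-29.1,-9.1],[0,0,1.256],0.2],[[-3.3,-29.1,-9.1],[0,0,1.256],0.2],[[-3.3,-29.1,-9.1],[0,0,1.256],0.2],[[-3.3,-29.1,-9.1],[0,0,1.256],0.2],[[-3.3,-29.1,-9.1],[0,0,1.256],0.2],[[-3.3,-29.1,-9.1],[0,0,1.256],0.2],[[-3.3,-29.1,-9.1],[0,0,1.256],0.2],[[-3.3,-29.1,-9.1],[0,0,1.256],0.2]]'

```text
time: 5.4
tool_pos: [0.4513, -0.3689, 0.1178]
ee_rot: [-3.135, 0.003, 2.026]
wrist_force: [-0.0, 0.7, -1.8]
width: 0.0455
```

```bash
python3 - <<'E'
from h import *
obs();plan([0.4531,-0.3623,0.12],1.782)
E
```

```text
t 5.4 pos [ 0.4513 -0.3689  0.1178] rpy [-3.1355  0.0034  2.0255] w 0.0455 F [-0.   0.7 -1.8] j [-0.78  0.2   1.45 -0.01  1.49 -1.23]
shift cm [0.51, 0.45, -0.22] turn [-0.006, 0.004, 0.243] rows 1.9
```

Request:
apply_moves --moves '[[[0.3,0.3,0],[0,0,0.25],0.2],[[0.3,0.3,0],[0,0,0.25],0.2],[[0.3,0.3,2],[0,0,0.25],0.2],[[0.3,0.3,4],[0,0,0.25],0.2],[[0.3,0.3,4],[0,0,0.25],0.2],[[0.3,0.3,4],[0,0,0.25],0.2],[[0.3,0.3,4],[0,0,0.25],0.2],[[0.3,0.3,4],[0,0,0.25],0.2],[[0.3,0.3,4],[0,0,0.25],0.2],[[0.3,0.3,4],[0,0,0.25],0.2]]'

```text
time: 6.23
tool_pos: [0.4543, -0.3583, 0.0801]
ee_rot: [-3.14, 0.003, 1.788]
wrist_force: [-0.1, 0.2, -0.9]
width: 0.0454
```

```bash
cat >> h.py <<'E'
def held(name):
    o=obs();c=optics.get_calibration('wrist');im=optics.snapshot('wrist')
    for k,v in tins('wrist',im,c,z=o['tool_pos'][2]+.002).items(): print(k,np.round(v,4), 'rel tcp',np.round(np.array(v[0][:2])-o['tool_pos'][:2],4))
    D=dots(im,c);print('dots',D.round(4).tolist())
    cv2.imwrite(name,im[:,:,::-1]);return o
E
python3 - <<'E'
from h import *
held('pics/w4.png')
plan([0.4531,-0.3623,0.05],1.782)
E
```

```text
t 6.23 pos [ 0.4543 -0.3583  0.0801] rpy [-3.1395e+00  3.1000e-03  1.7878e+00] w 0.0454 F [-0.1  0.2 -0.9] j [-0.76  0.22  1.5  -0.    1.42 -0.98]
dots [[0.4287, -0.2719], [0.5066, -0.252]]
shift cm [-0.36, -0.19, 2.99] turn [-0.002, 0.003, 0.006] rows 0.7
```

View pics/w4.png

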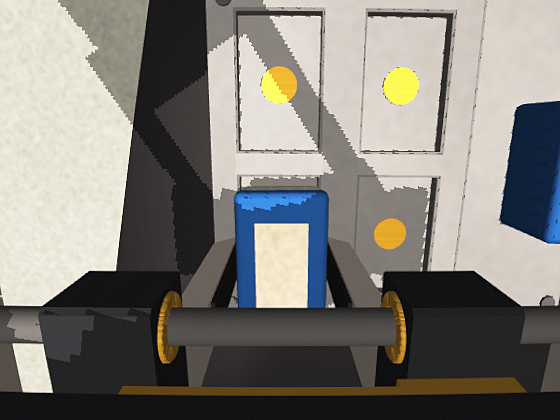

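```bash
python3 - <<'E'
from h import *
o=robot.get_obs();c=optics.get_calibration('wrist')
z=o['tool_pos'][2]+.002
R0=Rn.from_euler('xyz',o['ee_rot'])
for p in [(281,194),(281,224),(236,230),(327,230),(254,240),(309,240)]:
    X=onz(c,p,z)[0];print(p,R0.inv().apply(X-o['tool_pos']).round(4))
D=onz(c,[(401,86),(389,234),(279,84)],.016);print(D.round(4))
E
```

```text
(281, 194) [ 0.036  -0.0006 -0.0021]
(281, 224) [ 0.0212 -0.0006 -0.0021]
(236, 230) [ 0.0182 -0.0225 -0.002 ]
(327, 230) [ 0.0182  0.0217 -0.0021]
(254, 240) [ 0.0131 -0.0138 -0.002 ]
(309, 240) [ 0.0131  0.0131 -0.0021]
[[ 0.5067 -0.2521  0.016 ]
 [ 0.5266 -0.3464  0.016 ]
 [ 0.4321 -0.2677  0.016 ]]
```

```bash
python3 - <<'E'
from h import *
plan([0.4527,-0.3604,0.044],1.782)
E
```

```text
shift cm [-0.17, -0.18, 3.59] turn [-0.002, 0.003, 0.006] rows 0.9
```

Request:
apply_moves --moves '[[[-0.2,-0.2,0],[0,0.003,0.006],0.2],[[-0.2,-0.2,0.7],[0,0.003,0.006],0.2],[[-0.2,-0.2,1.4],[0,0.003,0.006],0.2],[[-0.2,-0.2,2.0],[0,0.003,0.006],0.2],[[-0.2,-0.2,2.4],[0,0.003,0.006],0.2],[[-0.2,-0.2,2.7],[0,0.003,0.006],0.2],[[-0.2,-0.2,3.0],[0,0.003,0.006],0.2],[[-0.2,-0.2,3.2],[0,0.003,0.006],0.2],[[-0.2,-0.2,3.4],[0,0.003,0.006],0.2],[[-0.2,-0.2,3.5],[0,0.003,0.006],0.2]]'

```text
time: 7.12
tool_pos: [0.4522, -0.3603, 0.0442]
ee_rot: [-3.138, -0.002, 1.782]
wrist_force: [-1.8, 1.8, 4.7]
width: 0.0454
```

```bash
python3 - <<'E'
from h import *
obs();plan([0.4527,-0.3604,0.044],1.782);c=optics.get_calibration('wrist');im=optics.snapshot('wrist')
cv2.imwrite('pics/w5.png',im[:,:,::-1]);obs()
E
```

```text
t 7.12 pos [ 0.4522 -0.3603  0.0442] rpy [-3.1384e+00 -1.6000e-03  1.7818e+00] w 0.0454 F [-1.8  1.8  4.7] j [-0.77  0.25  1.54 -0.    1.35 -0.98]
shift cm [-0.02, 0.05, 0.02] turn [-0.003, -0.002, -0.0] rows 0.0
t 7.17 pos [ 0.4523 -0.3604  0.0442] rpy [-3.1386e+00 -1.4000e-03  1.7818e+00] w 0.0458 F [-0.2  0.2 -1.4] j [-0.77  0.25  1.54 -0.    1.35 -0.98]
```

View pics/w5.png

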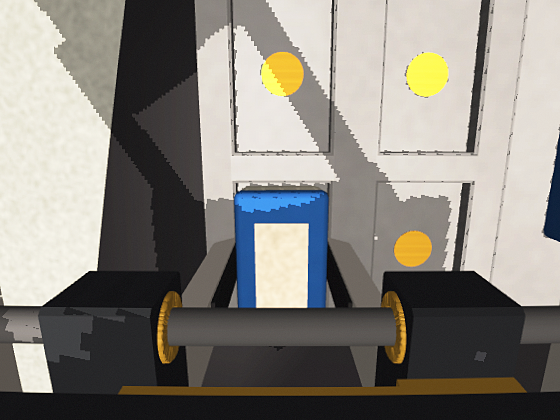

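The blue tin is down at seat depth in nest C; the pocket edge shows just ahead of it at (281,187). Release, rise, look.

Request:
apply_moves --moves '[[[0,0,0],[0,0,0],0.65],[[0,0,0],[0,0,0],0.65],[[0,0,0],[0,0,0],0.65],[[0,0,-3],[0,0,0],0.65],[[0,0,-6],[0,0,0],0.65],[[0,0,-10],[0,0,0],0.65],[[0,0,-14],[0,0,0],0.65],[[0,0,-18],[0,0,0],0.8],[[0,0,-18],[0,0,0],0.8],[[0,0,-18],[0,0,0],0.8]]'

```text
time: 8.0
tool_pos: [0.454, -0.3617, 0.2281]
ee_rot: [3.14, 0.005, 1.782]
wrist_force: [0.4, -0.5, 0.2]
width: 0.0742
```

```bash
python3 - <<'E'
from h import *
o=obs();c=optics.get_calibration('wrist');im=optics.snapshot('wrist')
for k,v in tins('wrist',im,c,z=.046).items(): print(k,np.round(v,4))
print(dots(im,c).round(4))
cv2.imwrite('pics/w6.png',im[:,:,::-1])
plan([0.571,-0.067,0.13],.40)
E
```

```text
t 8.0 pos [ 0.454  -0.3617  0.2281] rpy [3.1401 0.0054 1.7818] w 0.0742 F [ 0.4 -0.5  0.2] j [-0.77  0.15  1.28 -0.    1.7  -0.98]
c [[  0.4517  -0.362  -77.4185  48.4256  28.3021]]
[[ 0.4284 -0.2719]
 [ 0.5065 -0.2521]]
shift cm [26.27, 17.7, 9.45] turn [-0.001, 0.002, 1.382] rows 11.1
```

View pics/w6.png

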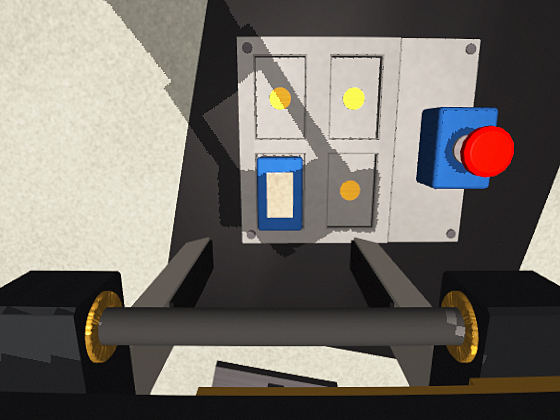

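Request:
apply_moves --moves '[[[26.3,17.7,9.5],[0,0,1.382],0.8],[[26.3,17.7,9.5],[0,0,1.382],0.8],[[26.3,17.7,9.5],[0,0,1.382],0.8],[[26.3,17.7,9.5],[0,0,1.382],0.8],[[26.3,17.7,9.5],[0,0,1.382],0.8],[[26.3,17.7,9.5],[0,0,1.382],0.8],[[26.3,17.7,9.5],[0,0,1.382],0.8],[[26.3,17.7,9.5],[0,0,1.382],0.8],[[26.3,17.7,9.5],[0,0,1.382],0.8],[[26.3,17.7,9.5],[0,0,1.382],0.8]]'

```text
time: 8.88
tool_pos: [0.5686, -0.0615, 0.1234]
ee_rot: [-3.131, 0.007, 0.591]
wrist_force: [-0.5, -0.4, -0.2]
width: 0.0753
```

```bash
cat >> h.py <<'E'
def look(name,z=.03):
    o=obs();c=optics.get_calibration('wrist');im=optics.snapshot('wrist')
    for k,v in tins('wrist',im,c,z=z).items(): print(k,np.round(v,4).tolist())
    cv2.imwrite(name,im[:,:,::-1])
E
python3 - <<'E'
from h import *
look('pics/w7.png')
plan([0.571,-0.067,0.07],.40)
E
```

```text
t 8.88 pos [ 0.5686 -0.0615  0.1234] rpy [-3.1312  0.0074  0.5908] w 0.0753 F [-0.5 -0.4 -0.2] j [-0.21  0.18  1.46  0.    1.52  0.77]
a [[0.6843, -0.0604, -3.4384, 48.2252, 28.1968]]
d [[0.5708, -0.0671, 23.1284, 48.13, 27.999]]
shift cm [0.04, 0.48, 5.42] turn [-0.008, 0.008, 0.186] rows 1.5
```

Request:
apply_moves --moves '[[[0,0.3,0],[0,0,0.186],0.8],[[0,0.3,0],[0,0,0.186],0.8],[[0,0.3,2],[0,0,0.186],0.8],[[0,0.3,4],[0,0,0.186],0.8],[[0,0.3,5.4],[0,0,0.186],0.8],[[0,0.3,5.4],[0,0,0.186],0.8],[[0,0.3,5.4],[0,0,0.186],0.8],[[0,0.3,5.4],[0,0,0.186],0.8],[[0,0.3,5.4],[0,0,0.186],0.8],[[0,0.3,5.4],[0,0,0.186],0.8]]'

```text
time: 9.77
tool_pos: [0.5727, -0.0689, 0.076]
ee_rot: [-3.141, 0.001, 0.406]
wrist_force: [-0.1, 0.1, 0.2]
width: 0.0755
```

```bash
python3 - <<'E'
from h import *
look('pics/w8.png')
plan([0.571,-0.067,0.029],.40)
E
```

```text
t 9.77 pos [ 0.5727 -0.0689  0.076 ] rpy [-3.1407e+00  1.0000e-03  4.0600e-01] w 0.0755 F [-0.1  0.1  0.2] j [-0.22  0.22  1.51  0.    1.41  0.95]
a [[0.6841, -0.0604, -3.5935, 47.8198, 27.9831]]
d [[0.5707, -0.0669, 23.3135, 47.5213, 27.7018]]
shift cm [-0.07, -0.23, 4.69] turn [-0.001, 0.001, 0.006] rows 1.1
```

Request:
apply_moves --moves '[[[-0.1,-0.2,2],[0,0,0],0.8],[[-0.1,-0.2,4],[0,0,0],0.8],[[-0.1,-0.2,4.7],[0,0,0],0.8],[[-0.1,-0.2,4.7],[0,0,0],0.8],[[-0.1,-0.2,4.7],[0,0,0],0.4],[[-0.1,-0.2,4.7],[0,0,0],0.2],[[-0.1,-0.2,4.7],[0,0,0],0.2],[[-0.1,-0.2,4.7],[0,0,0],0.2],[[-0.1,-0.2,4.7],[0,0,0],0.2],[[-0.1,-0.2,4.7],[0,0,0],0.2]]'

```text
time: 10.65
tool_pos: [0.5707, -0.0673, 0.0287]
ee_rot: [-3.14, 0.001, 0.406]
wrist_force: [0.4, 0.3, 2.4]
width: 0.0457
```

```bash
python3 - <<'E'
from h import *
obs();plan([0.4325,-0.267,0.12],1.782)
E
```

```text
t 10.65 pos [ 0.5707 -0.0673  0.0287] rpy [-3.1403e+00  1.4000e-03  4.0580e-01] w 0.0457 F [0.4 0.3 2.4] j [-0.22  0.26  1.57  0.    1.32  0.95]
shift cm [-20.59, 12.89, -9.12] turn [-0.002, 0.0, -1.376] rows 11.0
```

Request:
apply_moves --moves '[[[0,0,-4],[0,0,0],0.2],[[0,0,-9],[0,0,0],0.2],[[-20.6,12.9,-9.1],[0,0,-1.376],0.2],[[-20.6,12.9,-9.1],[0,0,-1.376],0.2],[[-20.6,12.9,-9.1],[0,0,-1.376],0.2],[[-20.6,12.9,-9.1],[0,0,-1.376],0.2],[[-20.6,12.9,-9.1],[0,0,-1.376],0.2],[[-20.6,12.9,-9.1],[0,0,-1.376],0.2],[[-20.6,12.9,-9.1],[0,0,-1.376],0.2],[[-20.6,12.9,-9.1],[0,0,-1.376],0.2]]'

```text
time: 11.48
tool_pos: [0.4296, -0.27, 0.119]
ee_rot: [-3.137, 0.001, 1.339]
wrist_force: [0.7, 0.1, -1.3]
width: 0.0455
```

```bash
python3 - <<'E'
from h import *
obs();plan([0.4325,-0.267,0.08],1.782)
E
```

```text
t 11.48 pos [ 0.4296 -0.27    0.119 ] rpy [-3.1371e+00  1.4000e-03  1.3391e+00] w 0.0455 F [ 0.7  0.1 -1.3] j [-0.67  0.04  1.62 -0.    1.48 -0.44]
shift cm [0.36, 0.23, 3.9] turn [-0.005, 0.0, -0.443] rows 3.5
```

Request:
apply_moves --moves '[[[0.2,0.2,0],[0,0,-0.44],0.2],[[0.2,0.2,0],[0,0,-0.44],0.2],[[0.2,0.2,0],[0,0,-0.44],0.2],[[0.2,0.2,0],[0,0,-0.44],0.2],[[0.2,0.2,2],[0,0,-0.44],0.2],[[0.2,0.2,3.9],[0,0,-0.44],0.2],[[0.2,0.2,3.9],[0,0,-0.44],0.2],[[0.2,0.2,3.9],[0,0,-0.44],0.2],[[0.2,0.2,3.9],[0,0,-0.44],0.2],[[0.2,0.2,3.9],[0,0,-0.44],0.2]]'

```text
time: 12.32
tool_pos: [0.435, -0.266, 0.0814]
ee_rot: [-3.14, 0.0, 1.778]
wrist_force: [0.3, -1.0, -1.9]
width: 0.0458
```

```bash
python3 - <<'E'
from h import *
o=obs();c=optics.get_calibration('wrist');im=optics.snapshot('wrist');cv2.imwrite('pics/w9.png',im[:,:,::-1])
plan([0.4325,-0.2675,0.0445],1.782)
E
```

```text
t 12.32 pos [ 0.435  -0.266   0.0814] rpy [-3.1399e+00  1.0000e-04  1.7780e+00] w 0.0458 F [ 0.3 -1.  -1.9] j [-0.66  0.07  1.67 -0.    1.4  -0.87]
shift cm [-0.08, -0.27, 3.7] turn [-0.002, 0.0, -0.004] rows 0.9
```

View pics/w9.png

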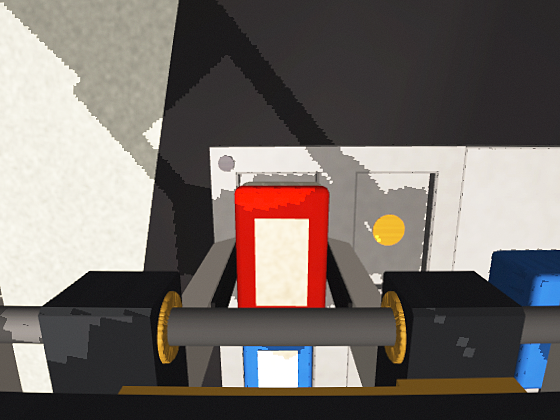

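Request:
apply_moves --moves '[[[-0.25,-0.25,0],[0,0,-0.004],0.2],[[-0.25,-0.25,0.7],[0,0,-0.004],0.2],[[-0.25,-0.25,1.4],[0,0,-0.004],0.2],[[-0.25,-0.25,2.0],[0,0,-0.004],0.2],[[-0.25,-0.25,2.4],[0,0,-0.004],0.2],[[-0.25,-0.25,2.8],[0,0,-0.004],0.2],[[-0.25,-0.25,3.1],[0,0,-0.004],0.2],[[-0.25,-0.25,3.3],[0,0,-0.004],0.2],[[-0.25,-0.25,3.5],[0,0,-0.004],0.2],[[-0.25,-0.25,3.6],[0,0,-0.004],0.2]]'

```text
time: 13.2
tool_pos: [0.4322, -0.2684, 0.0447]
ee_rot: [-3.138, -0.002, 1.782]
wrist_force: [-3.4, 2.3, 6.8]
width: 0.046
```

```bash
python3 - <<'E'
from h import *
o=obs();c=optics.get_calibration('wrist');im=optics.snapshot('wrist');cv2.imwrite('pics/w10.png',im[:,:,::-1]);obs()
E
```

```text
t 13.2 pos [ 0.4322 -0.2684  0.0447] rpy [-3.1383e+00 -1.9000e-03  1.7820e+00] w 0.046 F [-3.4  2.3  6.8] j [-0.67  0.1   1.71 -0.    1.33 -0.88]
t 13.25 pos [ 0.4323 -0.2685  0.0447] rpy [-3.1384e+00 -1.6000e-03  1.7820e+00] w 0.0459 F [-1.4  1.5  1.3] j [-0.67  0.1   1.71 -0.    1.33 -0.88]
```

View pics/w10.png

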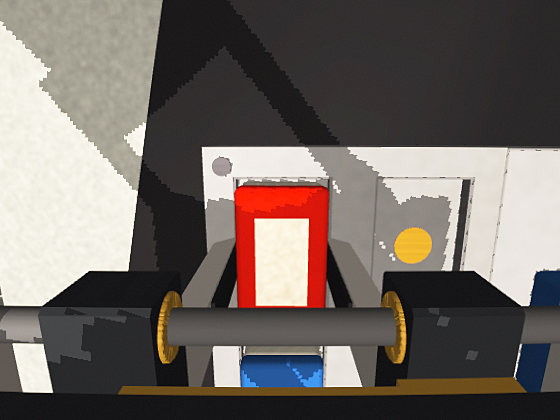

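Red is seated in nest A; the pocket rim is visible ahead of it at row 180. Release and rise, then head for green.

Request:
apply_moves --moves '[[[0,0,0],[0,0,0],0.65],[[0,0,0],[0,0,0],0.65],[[0,0,0],[0,0,0],0.65],[[0,0,-3],[0,0,0],0.65],[[0,0,-6],[0,0,0],0.65],[[0,0,-10],[0,0,0],0.65],[[0,0,-14],[0,0,0],0.65],[[0,0,-18],[0,0,0],0.8],[[0,0,-18],[0,0,0],0.8],[[0,0,-18],[0,0,0],0.8]]'

```text
time: 14.08
tool_pos: [0.4342, -0.2697, 0.2276]
ee_rot: [3.14, 0.004, 1.782]
wrist_force: [-0.6, 1.0, -0.2]
width: 0.0742
```

```bash
python3 - <<'E'
from h import *
look('pics/w11.png',z=.046)
plan([0.684,-0.060,0.13],3.075)
E
```

```text
t 14.08 pos [ 0.4342 -0.2697  0.2276] rpy [3.1399 0.0044 1.7819] w 0.0742 F [-0.6  1.  -0.2] j [-0.67 -0.    1.45 -0.    1.69 -0.88]
c [[0.4522, -0.3617, -77.9049, 48.7401, 29.2637]]
d [[0.4315, -0.2677, -77.8744, 48.0226, 28.4496]]
shift cm [15.18, 28.92, 9.43] turn [-0.002, -0.001, -1.293] rows 10.3
```

View pics/w11.png

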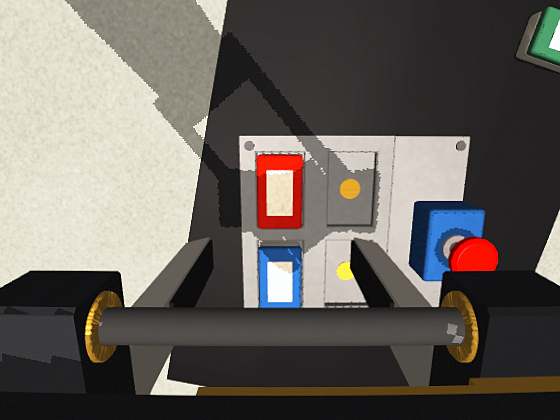

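Request:
apply_moves --moves '[[[15.2,28.9,9.4],[0,0,-1.293],0.8],[[15.2,28.9,9.4],[0,0,-1.293],0.8],[[15.2,28.9,9.4],[0,0,-1.293],0.8],[[15.2,28.9,9.4],[0,0,-1.293],0.8],[[15.2,28.9,9.4],[0,0,-1.293],0.8],[[15.2,28.9,9.4],[0,0,-1.293],0.8],[[15.2,28.9,9.4],[0,0,-1.293],0.8],[[15.2,28.9,9.4],[0,0,-1.293],0.8],[[15.2,28.9,9.4],[0,0,-1.293],0.8],[[15.2,28.9,9.4],[0,0,-1.293],0.8]]'

```text
time: 14.97
tool_pos: [0.6824, -0.0561, 0.1223]
ee_rot: [3.14, -0.013, 3.042]
wrist_force: [-0.9, -0.1, 0.6]
width: 0.0752
```

```bash
python3 - <<'E'
from h import *
look('pics/w12.png')
plan([0.684,-0.060,0.07],3.075)
E
```

```text
t 14.97 pos [ 0.6824 -0.0561  0.1223] rpy [ 3.1398 -0.0134  3.0421] w 0.0752 F [-0.9 -0.1  0.6] j [-0.17  0.43  1.14  0.    1.58 -1.64]
a [[0.6843, -0.0604, -3.4572, 49.0114, 28.7589]]
shift cm [-0.29, -0.25, 5.35] turn [0.001, -0.012, -0.03] rows 1.3
```

View pics/w12.png

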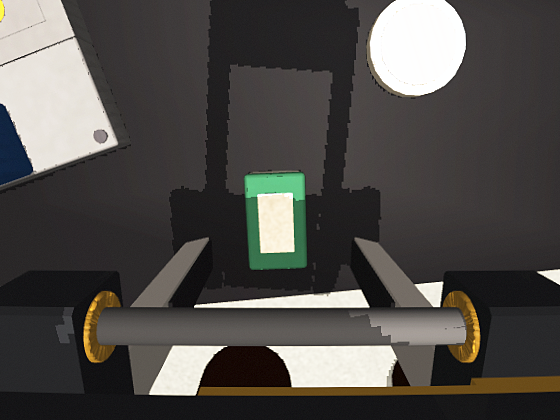

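```bash
python3 - <<'E'
from h import *
c=optics.get_calibration('side');s=optics.get_calibration('scene')
print(onz(c,[(150,243),(166,240),(172,210)],0).round(3)); print(onz(s,[(338,330),(320,325),(398,293)],0).round(3))
plan([0.684,-0.060,0.07],3.08)
E
```

```text
[[ 0.864  0.062  0.   ]
 [ 0.825  0.044  0.   ]
 [ 0.847 -0.11   0.   ]]
[[ 0.855 -0.109  0.   ]
 [ 0.822 -0.131  0.   ]
 [ 0.868  0.071  0.   ]]
shift cm [-0.29, -0.25, 5.35] turn [0.001, -0.012, -0.035] rows 1.3
```

Request:
apply_moves --moves '[[[-0.2,-0.2,0],[0,-0.01,-0.035],0.8],[[-0.2,-0.2,2],[0,-0.01,-0.035],0.8],[[-0.2,-0.2,4],[0,-0.01,-0.035],0.8],[[-0.2,-0.2,5.3],[0,-0.01,-0.035],0.8],[[-0.2,-0.2,5.3],[0,-0.01,-0.035],0.8],[[-0.2,-0.2,5.3],[0,-0.01,-0.035],0.8],[[-0.2,-0.2,5.3],[0,-0.01,-0.035],0.8],[[-0.2,-0.2,5.3],[0,-0.01,-0.035],0.8],[[-0.2,-0.2,5.3],[0,-0.01,-0.035],0.8],[[-0.2,-0.2,5.3],[0,-0.01,-0.035],0.8]]'

```text
time: 15.85
tool_pos: [0.6855, -0.0616, 0.0777]
ee_rot: [3.141, 0.009, 3.067]
wrist_force: [-0.1, 0.1, 0.8]
width: 0.075
```

```bash
python3 - <<'E'
from h import *
look('pics/w13.png')
plan([0.684,-0.0605,0.029],3.08)
E
```

```text
t 15.85 pos [ 0.6855 -0.0616  0.0777] rpy [3.1413 0.0087 3.0668] w 0.075 F [-0.1  0.1  0.8] j [-0.17  0.45  1.21  0.    1.48 -1.67]
a [[0.6843, -0.0605, -3.3008, 48.6261, 28.0562]]
shift cm [0.18, 0.1, 4.84] turn [0.0, 0.008, -0.013] rows 1.2
```

Request:
apply_moves --moves '[[[0.1,0.1,2],[0,0.008,-0.013],0.8],[[0.1,0.1,4],[0,0.008,-0.013],0.8],[[0.1,0.1,4.9],[0,0.008,-0.013],0.8],[[0.1,0.1,4.9],[0,0.008,-0.013],0.8],[[0.1,0.1,4.9],[0,0.008,-0.013],0.4],[[0.1,0.1,4.9],[0,0.008,-0.013],0.2],[[0.1,0.1,4.9],[0,0.008,-0.013],0.2],[[0.1,0.1,4.9],[0,0.008,-0.013],0.2],[[0.1,0.1,4.9],[0,0.008,-0.013],0.2],[[0.1,0.1,4.9],[0,0.008,-0.013],0.2]]'

```text
time: 16.73
tool_pos: [0.6849, -0.0605, 0.0286]
ee_rot: [3.141, 0.001, 3.08]
wrist_force: [0.9, 0.5, 1.9]
width: 0.0455
```

```bash
python3 - <<'E'
from h import *
obs();plan([0.5065,-0.2523,0.15],1.782)
E
```

```text
t 16.73 pos [ 0.6849 -0.0605  0.0286] rpy [3.1412e+00 5.0000e-04 3.0799e+00] w 0.0455 F [0.9 0.5 1.9] j [-0.17  0.49  1.26  0.    1.4  -1.68]
shift cm [16.62, -20.24, -12.16] turn [0.001, 0.0, 1.298] rows 10.4
```

Request:
apply_moves --moves '[[[0,0,-4],[0,0,0],0.2],[[0,0,-8],[0,0,0],0.2],[[0,0,-12],[0,0,0],0.2],[[16.6,-20.2,-12.2],[0,0,1.3],0.2],[[16.6,-20.2,-12.2],[0,0,1.3],0.2],[[16.6,-20.2,-12.2],[0,0,1.3],0.2],[[16.6,-20.2,-12.2],[0,0,1.3],0.2],[[16.6,-20.2,-12.2],[0,0,1.3],0.2],[[16.6,-20.2,-12.2],[0,0,1.3],0.2],[[16.6,-20.2,-12.2],[0,0,1.3],0.2]]'

```text
time: 17.57
tool_pos: [0.5022, -0.2557, 0.1495]
ee_rot: [-3.137, -0.001, 2.194]
wrist_force: [0.2, 0.4, -1.7]
width: 0.0459
```

```bash
python3 - <<'E'
from h import *
obs();plan([0.5065,-0.2523,0.08],1.782)
E
```

```text
t 17.57 pos [ 0.5022 -0.2557  0.1495] rpy [-3.1373e+00 -1.0000e-03  2.1939e+00] w 0.0459 F [ 0.2  0.4 -1.7] j [-0.57  0.14  1.45 -0.    1.55 -1.19]
shift cm [0.02, 0.58, 6.95] turn [-0.004, -0.0, 0.412] rows 3.3
```

Request:
apply_moves --moves '[[[0,0.4,0],[0,0,0.41],0.2],[[0,0.4,0],[0,0,0.41],0.2],[[0,0.4,0],[0,0,0.41],0.2],[[0,0.4,2],[0,0,0.41],0.2],[[0,0.4,4.5],[0,0,0.41],0.2],[[0,0.4,6.9],[0,0,0.41],0.2],[[0,0.4,6.9],[0,0,0.41],0.2],[[0,0.4,6.9],[0,0,0.41],0.2],[[0,0.4,6.9],[0,0,0.41],0.2],[[0,0.4,6.9],[0,0,0.41],0.2]]'

```text
time: 18.4
tool_pos: [0.5106, -0.2502, 0.0827]
ee_rot: [3.14, 0.002, 1.795]
wrist_force: [0.4, 0.1, 0.3]
width: 0.0457
```

```bash
python3 - <<'E'
from h import *
o=obs();c=optics.get_calibration('wrist');im=optics.snapshot('wrist');cv2.imwrite('pics/w14.png',im[:,:,::-1])
plan([0.5068,-0.2525,0.0446],1.782)
E
```

```text
t 18.4 pos [ 0.5106 -0.2502  0.0827] rpy [3.1402e+00 1.8000e-03 1.7950e+00] w 0.0457 F [0.4 0.1 0.3] j [-0.56  0.19  1.53 -0.    1.42 -0.78]
shift cm [-0.13, -0.43, 3.81] turn [0.001, 0.002, 0.013] rows 0.9
```

View pics/w14.png

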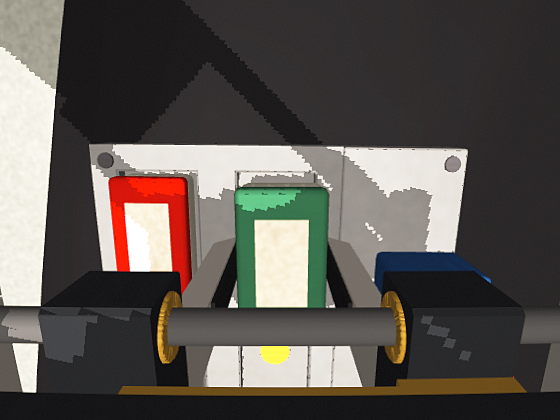

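Request:
apply_moves --moves '[[[-0.2,-0.4,0],[0,0,0.013],0.2],[[-0.2,-0.4,0.7],[0,0,0.013],0.2],[[-0.2,-0.4,1.4],[0,0,0.013],0.2],[[-0.2,-0.4,2.0],[0,0,0.013],0.2],[[-0.2,-0.4,2.4],[0,0,0.013],0.2],[[-0.2,-0.4,2.8],[0,0,0.013],0.2],[[-0.2,-0.4,3.2],[0,0,0.013],0.2],[[-0.2,-0.4,3.4],[0,0,0.013],0.2],[[-0.2,-0.4,3.6],[0,0,0.013],0.2],[[-0.2,-0.4,3.8],[0,0,0.013],0.2]]'

```text
time: 19.28
tool_pos: [0.5057, -0.2521, 0.0445]
ee_rot: [-3.14, -0.001, 1.782]
wrist_force: [-7.6, 3.6, 16.8]
width: 0.0459
```

```bash
python3 - <<'E'
from h import *
o=obs();c=optics.get_calibration('wrist');im=optics.snapshot('wrist');cv2.imwrite('pics/w15.png',im[:,:,::-1]);obs()
E
```

```text
t 19.28 pos [ 0.5057 -0.2521  0.0445] rpy [-3.1397e+00 -1.3000e-03  1.7821e+00] w 0.0459 F [-7.6  3.6 16.8] j [-0.56  0.22  1.58 -0.    1.35 -0.77]
t 19.33 pos [ 0.5057 -0.2522  0.0445] rpy [-3.1399e+00 -1.1000e-03  1.7821e+00] w 0.0459 F [-4.7  2.9  8. ] j [-0.56  0.22  1.58 -0.    1.35 -0.77]
```

View pics/w15.png

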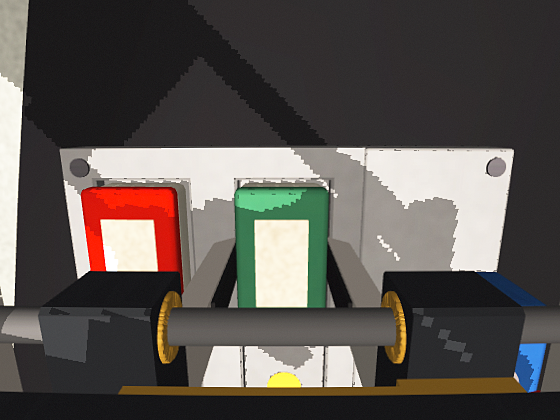

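Green is in nest B at seat depth with a slight side load. Release and rise.

Request:
apply_moves --moves '[[[0,0,0],[0,0,0],0.65],[[0,0,0],[0,0,0],0.65],[[0,0,0],[0,0,0],0.65],[[0,0,-3],[0,0,0],0.65],[[0,0,-6],[0,0,0],0.65],[[0,0,-10],[0,0,0],0.65],[[0,0,-14],[0,0,0],0.65],[[0,0,-18],[0,0,0],0.4],[[0,0,-18],[0,0,0],0.0],[[0,0,-18],[0,0,0],0.0]]'

```text
time: 20.17
tool_pos: [0.5077, -0.2533, 0.2263]
ee_rot: [3.137, 0.005, 1.782]
wrist_force: [-0.0, 0.2, -0.6]
width: 0.0445
```

```bash
python3 - <<'E'
from h import *
look('pics/w16.png',z=.046)
c=optics.get_calibration('wrist');im=cv2.imread('pics/w16.png')[:,:,::-1]
cs=optics.get_calibration('scene');s=optics.snapshot('scene');cd=optics.get_calibration('side');d=optics.snapshot('side')
zoom(d,240,145,350,205,6,'pics/d16.png');cv2.imwrite('pics/s16.png',s[:,:,::-1])
# plunger head centroid by red mask
def red(i,lim):
    h=cv2.cvtColor(np.ascontiguousarray(i),cv2.COLOR_RGB2HSV);m=cv2.inRange(h,(0,150,90),(6,255,255))|cv2.inRange(h,(174,150,90),(180,255,255))
    cc=[x for x in cv2.findContours(m,0,2)[0] if cv2.contourArea(x)>30]
    for x in cc:
        (u,v),r=cv2.minEnclosingCircle(x);print('red',round(u,1),round(v,1),round(r,1),cv2.contourArea(x))
    return cc
for i,cal in((im,c),(s,cs),(d,cd)):
    for x in red(i,0):
        (u,v),r=cv2.minEnclosingCircle(x);print(onz(cal,(u,v),.110).round(4))
E
```

```text
t 20.17 pos [ 0.5077 -0.2533  0.2263] rpy [3.1373 0.0046 1.782 ] w 0.0445 F [-0.   0.2 -0.6] j [-0.56  0.12  1.32 -0.    1.69 -0.77]
a [[0.505, -0.2521, -77.4105, 48.1215, 29.1335]]
d [[0.4316, -0.2678, -77.9895, 47.9365, 28.6657]]
red 388.5 261.0 24.5 1416.5
red 203.5 192.5 42.6 3245.0
[[ 0.6043 -0.2757  0.11  ]]
[[ 0.4414 -0.2504  0.11  ]]
red 205.5 266.0 9.7 215.0
red 181.0 241.5 16.4 362.0
[[ 0.6136 -0.281   0.11  ]]
[[ 0.5079 -0.2896  0.11  ]]
red 316.5 176.5 10.1 170.5
red 259.0 154.0 7.1 91.0
[[ 0.4308 -0.1355  0.11  ]]
[[ 0.6067 -0.273   0.11  ]]
```

View pics/w16.png

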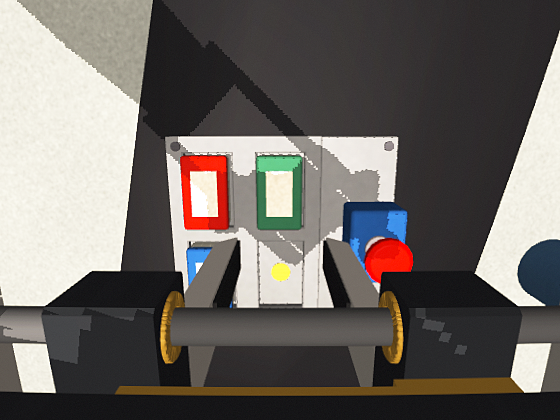

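View pics/d16.png

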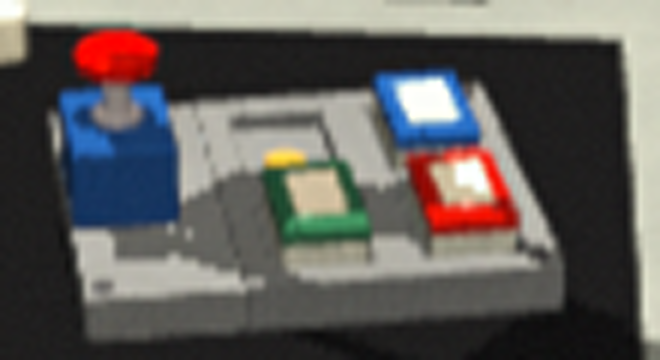

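```bash
python3 - <<'E'
from h import *
obs();plan([0.605,-0.276,0.15],1.782)
E
```

```text
t 20.32 pos [ 0.5054 -0.2519  0.2201] rpy [-3.1374 -0.0036  1.7819] w 0.0329 F [ 0.3  0.3 -0.7] j [-0.56  0.12  1.33 -0.    1.69 -0.77]
shift cm [-4.47, 9.27, 6.96] turn [-0.004, -0.004, -0.0] rows 3.0
```

Request:
apply_moves --moves '[[[-4.4,9.3,0],[0,0,0],0],[[-4.4,9.3,0],[0,0,0],0],[[-4.4,9.3,0],[0,0,0],0],[[-4.4,9.3,4],[0,0,0],0],[[-4.4,9.3,7],[0,0,0],0],[[-4.4,9.3,7],[0,0,0],0],[[-4.4,9.3,7],[0,0,0],0],[[-4.4,9.3,7],[0,0,0],0],[[-4.4,9.3,7],[0,0,0],0],[[-4.4,9.3,7],[0,0,0],0]]'

```text
time: 21.15
tool_pos: [0.6072, -0.2765, 0.1554]
ee_rot: [3.139, 0.002, 1.782]
wrist_force: [0.5, 0.2, 0.1]
width: 0.0004
```

```bash
python3 - <<'E'
from h import *
look('pics/w17.png',z=.046);plan([0.605,-0.276,0.15],1.782)
E
```

```text
t 21.15 pos [ 0.6072 -0.2765  0.1554] rpy [3.1392e+00 2.4000e-03 1.7818e+00] w 0.0004 F [0.5 0.2 0.1] j [-0.51  0.36  1.16 -0.    1.61 -0.72]
a [[0.505, -0.2521, -77.9776, 47.301, 29.1754]]
c [[0.4519, -0.3621, -77.4354, 48.4068, 28.8083]]
d [[0.4313, -0.2679, -78.4379, 46.9883, 28.466]]
shift cm [0.09, -0.19, 0.52] turn [0.002, 0.002, -0.0] rows 0.1
```

View pics/w17.png

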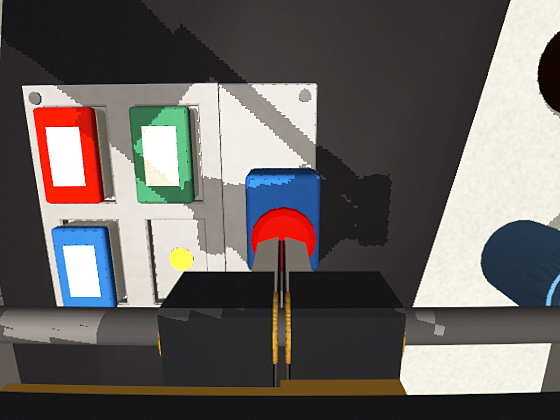

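All tins are still seated, and the shut fingers are centred over the red head at (283,238). Press.

Request:
apply_moves --moves '[[[0.1,-0.1,1.5],[0,0,0],0],[[0.1,-0.1,2.6],[0,0,0],0],[[0.1,-0.1,3.2],[0,0,0],0],[[0.1,-0.1,3.7],[0,0,0],0],[[0.1,-0.1,4.1],[0,0,0],0],[[0.1,-0.1,4.4],[0,0,0],0],[[0.1,-0.1,4.7],[0,0,0],0],[[0.1,-0.1,4.9],[0,0,0],0],[[0.1,-0.1,4.9],[0,0,0],0],[[0.1,-0.1,4.9],[0,0,0],0]]'

```text
time: 22.03
tool_pos: [0.6054, -0.2754, 0.1065]
ee_rot: [3.141, 0.001, 1.782]
wrist_force: [-3.0, 1.0, 8.3]
width: 0.0005
```

```bash
python3 - <<'E'
from h import *
obs()
E
```

```text
t 22.03 pos [ 0.6054 -0.2754  0.1065] rpy [3.1409e+00 1.1000e-03 1.7820e+00] w 0.0005 F [-3.   1.   8.3] j [-0.51  0.38  1.24 -0.    1.52 -0.72]
```

Request:
apply_moves --moves '[[[0,0,0.1],[0,0,0],0],[[0,0,0.2],[0,0,0],0],[[0,0,0.3],[0,0,0],0],[[0,0,0.3],[0,0,0],0],[[0,0,0.3],[0,0,0],0],[[0,0,0.3],[0,0,0],0],[[0,0,0.3],[0,0,0],0],[[0,0,0.3],[0,0,0],0],[[0,0,0.3],[0,0,0],0],[[0,0,0.3],[0,0,0],0]]'

```text
time: 22.87
tool_pos: [0.6054, -0.2754, 0.1062]
ee_rot: [3.14, 0.002, 1.782]
wrist_force: [-6.1, 2.8, 16.7]
width: 0.0005
```

```bash
python3 - <<'E'
from h import *
obs()
E
```

```text
t 22.87 pos [ 0.6054 -0.2754  0.1062] rpy [3.140e+00 2.100e-03 1.782e+00] w 0.0005 F [-6.1  2.8 16.7] j [-0.51  0.38  1.24 -0.    1.52 -0.72]
```

The stop is reached: 17 N and no further travel. Take a side picture of the head down, then let it spring back.

```bash
python3 - <<'E'
from h import *
for i in range(3): d=optics.snapshot('side')
zoom(d,235,140,350,205,6,'pics/d18.png');obs()
E
```

```text
t 23.02 pos [ 0.6054 -0.2754  0.1062] rpy [3.1399e+00 2.1000e-03 1.7820e+00] w 0.0003 F [-5.8  2.1 16.1] j [-0.51  0.38  1.24 -0.    1.52 -0.72]
```

Request:
apply_moves --moves '[[[0,0,-0.5],[0,0,0],0],[[0,0,-1.2],[0,0,0],0],[[0,0,-2],[0,0,0],0],[[0,0,-3],[0,0,0],0],[[0,0,-5],[0,0,0],0],[[0,0,-8],[0,0,0],0],[[0,0,-12],[0,0,0],0],[[0,0,-12],[0,0,0],0],[[0,0,-12],[0,0,0],0],[[0,0,-12],[0,0,0],0]]'

```text
time: 23.85
tool_pos: [0.6048, -0.2751, 0.2196]
ee_rot: [-3.139, -0.002, 1.782]
wrist_force: [0.2, -0.3, -0.1]
width: 0.0005
```

```bash
python3 - <<'E'
from h import *
d=optics.snapshot('side');look('pics/w19.png',.046)
zoom(d,235,140,350,205,6,'pics/d19.png');obs()
a=cv2.imread('pics/d18.png');b=cv2.imread('pics/d19.png');cv2.imwrite('pics/d1819.png',cv2.resize(np.vstack([a,b]),(600,660))[:600])
E
```

```text
t 23.9 pos [ 0.6044 -0.2748  0.2182] rpy [-3.1375 -0.0032  1.7819] w 0.0004 F [-0.7  0.5 -0.6] j [-0.51  0.35  1.06 -0.    1.74 -0.72]
a [[0.5051, -0.2522, -77.704, 47.6503, 28.9248]]
c [[0.4521, -0.3625, -77.6559, 48.7369, 29.1564]]
d [[0.4313, -0.2678, -78.2857, 47.8988, 28.7857]]
t 23.95 pos [ 0.6042 -0.2747  0.2176] rpy [-3.1367 -0.004   1.7819] w 0.0008 F [-0.6 -0.7  0.4] j [-0.51  0.35  1.06 -0.    1.74 -0.72]
```

View pics/d1819.png

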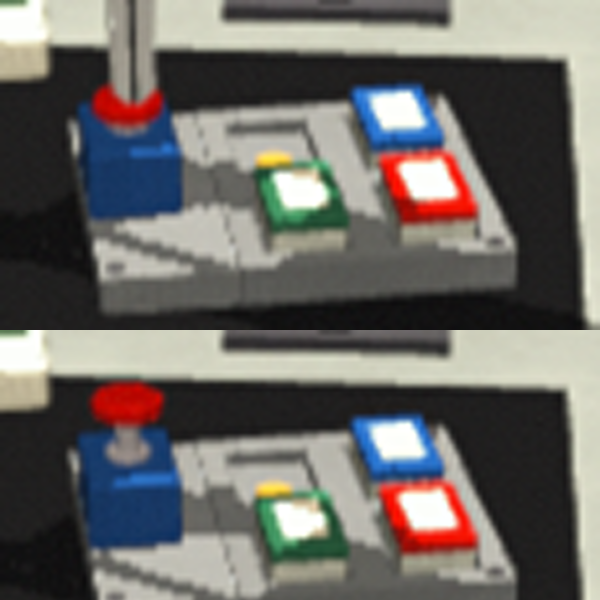

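The upper picture shows the head pressed down onto the column and the lower one shows it back up, with all three tins still seated. Next, a close look at the rack.

```bash
python3 - <<'E'
from h import *
plan([0.56,0.30,0.32],3.2)
E
```

```text
shift cm [57.16, 7.67, -10.05] turn [-0.001, -0.007, -1.418] rows 14.0
```

Request:
apply_moves --moves '[[[57,7.7,-10],[0,0,-1.42],0.65],[[57,7.7,-10],[0,0,-1.42],0.65],[[57,7.7,-10],[0,0,-1.42],0.65],[[57,7.7,-10],[0,0,-1.42],0.65],[[57,7.7,-10],[0,0,-1.42],0.65],[[57,7.7,-10],[0,0,-1.42],0.65],[[57,7.7,-10],[0,0,-1.42],0.65],[[57,7.7,-10],[0,0,-1.42],0.65],[[57,7.7,-10],[0,0,-1.42],0.65],[[57,7.7,-10],[0,0,-1.42],0.65]]'

```text
time: 24.78
tool_pos: [0.5725, 0.1359, 0.29]
ee_rot: [-3.141, -0.006, 3.038]
wrist_force: [0.9, 0.2, 0.4]
width: 0.0605
```

```bash
python3 - <<'E'
from h import *
obs();plan([0.56,0.30,0.32],3.2)
E
```

```text
t 24.78 pos [0.5725 0.1359 0.29  ] rpy [-3.141  -0.0056  3.038 ] w 0.0605 F [0.9 0.2 0.4] j [ 0.14  0.18  1.13  0.    1.84 -1.33]
shift cm [2.95, 16.19, -2.99] turn [-0.0, -0.006, -0.162] rows 4.0
```

Request:
apply_moves --moves '[[[3,15.5,-3],[0,0,-0.16],0.65],[[3,15.5,-3],[0,0,-0.16],0.65],[[3,15.5,-3],[0,0,-0.16],0.65],[[3,15.5,-3],[0,0,-0.16],0.65],[[3,15.5,-3],[0,0,-0.16],0.65],[[3,15.5,-3],[0,0,-0.16],0.65],[[3,15.5,-3],[0,0,-0.16],0.65],[[3,15.5,-3],[0,0,-0.16],0.65],[[3,15.5,-3],[0,0,-0.16],0.65],[[3,15.5,-3],[0,0,-0.16],0.65]]'

```text
time: 25.62
tool_pos: [0.5612, 0.2899, 0.3218]
ee_rot: [3.141, -0.002, -3.093]
wrist_force: [-0.2, -0.2, -0.1]
width: 0.0611
```

```bash
python3 - <<'E'
from h import *
import pickle
look('pics/w20.png');c=optics.get_calibration('wrist');im=optics.snapshot('wrist');cv2.imwrite('pics/w20.png',im[:,:,::-1]);pickle.dump(c,open('w20.pkl','wb'))
E
```

```text
t 25.62 pos [0.5612 0.2899 0.3218] rpy [ 3.1413e+00 -2.1000e-03 -3.0935e+00] w 0.0611 F [-0.2 -0.2 -0.1] j [ 0.39  0.28  0.94  0.    1.92 -1.23]
```

View pics/w20.png

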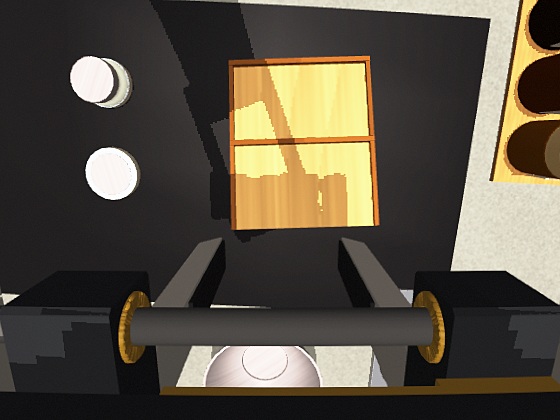

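```bash
python3 - <<'E'
from h import *
im=cv2.imread('pics/w20.png')[:,:,::-1]
zoom(im,215,45,395,240,3.05,'pics/w20z.png')
E
```

```text
(no output)
```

View pics/w20z.png

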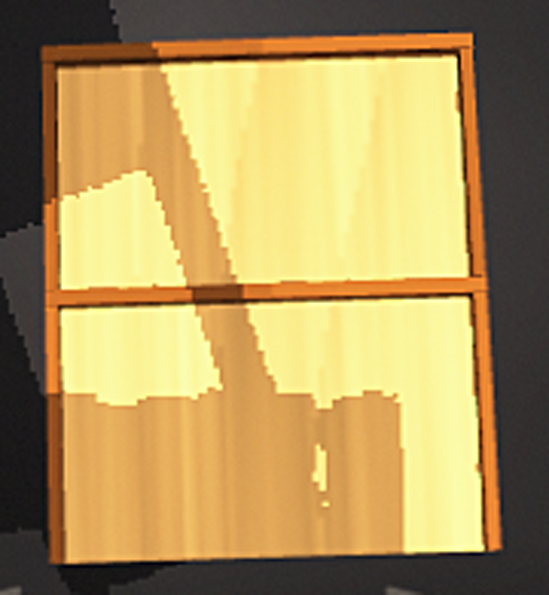

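```bash
cat > rack.py <<'E'
from h import *
import pickle
th=.314
E
python3 - <<'E'
from rack import *
c=pickle.load(open('w20.pkl','rb'))
Z=lambda p:(215+p[0]/3.05,45+p[1]/3.05)
pts=[(42,47),(471,33),(501,550),(50,563)]
hx=[(-.103,-.086,.0065),(-.103,.086,.0065),(.103,.086,.006),(.103,-.086,.006)]
W=[];L=[]
for p,(x,y,h) in zip(pts,hx):
    z=.058+x*np.sin(th)+h*np.cos(th);W.append(onz(c,Z(p),z)[0]);L.append([x*np.cos(th)-h*np.sin(th),y])
W=np.array(W);L=np.array(L);print(W.round(4))
# 2D rigid
a=W[:,:2]-W[:,:2].mean(0);b=L-L.mean(0)
yaw=np.arctan2((b[:,0]*a[:,1]-b[:,1]*a[:,0]).sum(),(b*a).sum());R=np.array([[np.cos(yaw),-np.sin(yaw)],[np.sin(yaw),np.cos(yaw)]])
t=W[:,:2].mean(0)-R@L.mean(0);print('yaw',yaw,'t',t.round(4),'res',(W[:,:2]-(L@R.T+t)).round(4).tolist())
print('sizes',np.linalg.norm(W[0]-W[1]),np.linalg.norm(W[2]-W[3]),np.linalg.norm(W[1]-W[2]),np.linalg.norm(W[0]-W[3]))
E
```

```text
[[0.4156 0.219  0.0324]
 [0.4016 0.3901 0.0324]
 [0.5978 0.4063 0.0955]
 [0.6113 0.2346 0.0955]]
yaw 0.08058456492143665 t [0.5085 0.3127] res [[-0.0002, 0.0001], [-0.0003, -0.0002], [0.0004, 0.0002], [0.0001, -0.0001]]
sizes 0.17167410468669136 0.17222312446778712 0.20670547758700972 0.20625285163286977
```

```bash
cat >> rack.py <<'E'
Rb=Rn.from_euler('z',.0806)*Rn.from_euler('y',-th); ob=np.array([.5085,.3127,.058])
Rtool=Rb*Rn.from_euler('z',np.pi)*Rn.from_euler('x',np.pi)
def bw(x,y,z): return ob+Rb.apply([x,y,z])
def wb(p): return Rb.inv().apply(np.array(p)-ob)
E
python3 - <<'E'
from rack import *
print(Rtool.as_euler('xyz'))
plan([0.505,-0.2521,0.14],1.785)
for x,y in((.048,.037),(-.053,.037),(-.053,-.037)): print(bw(x,y,.029).round(4))
E
```

```text
[ 3.14159265  0.314      -3.06099265]
shift cm [8.22, -53.92, 18.19] turn [-0.001, -0.002, 1.405] rows 13.8
[0.5421 0.3525 0.1004]
[0.4463 0.3448 0.0692]
[0.4523 0.271  0.0692]
```

Request:
apply_moves --moves '[[[2,-13,0],[0,0,0.4],0.8],[[4,-26,0],[0,0,0.8],0.8],[[6,-40,0],[0,0,1.1],0.8],[[8.2,-54,0],[0,0,1.405],0.8],[[8.2,-54,0],[0,0,1.405],0.8],[[8.2,-54,0],[0,0,1.405],0.8],[[8.2,-54,0],[0,0,1.405],0.8],[[8.2,-54,0],[0,0,1.405],0.8],[[8.2,-54,0],[0,0,1.405],0.8],[[8.2,-54,0],[0,0,1.405],0.8]]'

```text
time: 26.55
tool_pos: [0.5182, -0.1254, 0.3223]
ee_rot: [-3.141, -0.0, 1.935]
wrist_force: [1.8, -0.4, 0.1]
width: 0.075
```

```bash
python3 - <<'E'
from rack import *
obs();plan([0.505,-0.2521,0.14],1.785)
E
```

```text
t 26.55 pos [ 0.5182 -0.1254  0.3223] rpy [-3.1412e+00 -5.0000e-04  1.9351e+00] w 0.075 F [ 1.8 -0.4  0.1] j [-0.34  0.05  1.2   0.    1.88 -0.71]
shift cm [-11.38, -5.74, 18.23] turn [-0.0, -0.0, 0.15] rows 5.3
```

Request:
apply_moves --moves '[[[-11,-5.5,3],[0,0,0.15],0.7],[[-11,-5.5,3],[0,0,0.15],0.7],[[-11,-5.5,3],[0,0,0.15],0.7],[[-11,-5.5,7],[0,0,0.15],0.7],[[-11,-5.5,11],[0,0,0.15],0.7],[[-11,-5.5,15],[0,0,0.15],0.7],[[-11,-5.5,18],[0,0,0.15],0.7],[[-11,-5.5,18],[0,0,0.15],0.7],[[-11,-5.5,18],[0,0,0.15],0.7],[[-11,-5.5,18],[0,0,0.15],0.7]]'

```text
time: 27.38
tool_pos: [0.5085, -0.2463, 0.1445]
ee_rot: [3.14, 0.002, 1.792]
wrist_force: [-0.2, 0.4, 0.6]
width: 0.0659
```

```bash
python3 - <<'E'
from rack import *
look('pics/w21.png',.046);plan([0.505,-0.2521,0.08],1.785)
E
```

```text
t 27.38 pos [ 0.5085 -0.2463  0.1445] rpy [3.1402e+00 1.9000e-03 1.7916e+00] w 0.0659 F [-0.2  0.4  0.6] j [-0.55  0.15  1.46 -0.    1.54 -0.77]
a [[0.5051, -0.2518, -77.2128, 48.4672, 28.5593]]
shift cm [-0.43, -0.54, 6.54] turn [0.003, 0.003, 0.007] rows 1.6
```

View pics/w21.png

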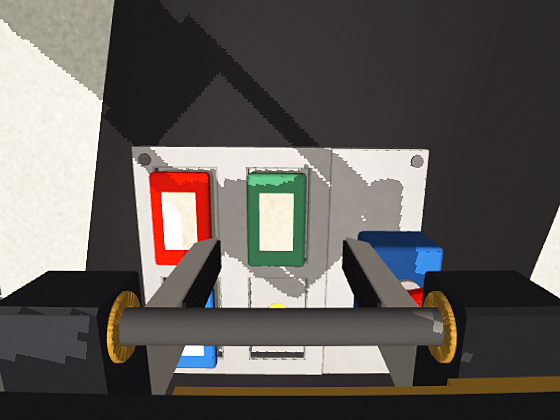

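Request:
apply_moves --moves '[[[-0.4,-0.5,0],[0,0,0.007],0.65],[[-0.4,-0.5,2],[0,0,0.007],0.65],[[-0.4,-0.5,4],[0,0,0.007],0.65],[[-0.4,-0.5,6],[0,0,0.007],0.65],[[-0.4,-0.5,8],[0,0,0.007],0.65],[[-0.4,-0.5,9],[0,0,0.007],0.65],[[-0.4,-0.5,9.8],[0,0,0.007],0.65],[[-0.4,-0.5,9.8],[0,0,0.007],0.65],[[-0.4,-0.5,9.8],[0,0,0.007],0.65],[[-0.4,-0.5,9.8],[0,0,0.007],0.65]]'

```text
time: 28.27
tool_pos: [0.5044, -0.2511, 0.0456]
ee_rot: [3.141, 0.001, 1.785]
wrist_force: [0.9, 0.2, 0.1]
width: 0.0611
```

```bash
python3 - <<'E'
from rack import *
obs();plan([0.505,-0.2521,0.044],1.785)
E
```

```text
t 28.27 pos [ 0.5044 -0.2511  0.0456] rpy [3.1408e+00 1.3000e-03 1.7850e+00] w 0.0611 F [0.9 0.2 0.1] j [-0.56  0.21  1.58 -0.    1.35 -0.78]
shift cm [-0.11, 0.04, 0.16] turn [0.001, 0.001, -0.0] rows 0.0
```

Close, then lift straight up.

Request:
apply_moves --moves '[[[-0.1,0,0.15],[0,0,0],0.4],[[-0.1,0,0.15],[0,0,0],0.2],[[-0.1,0,0.15],[0,0,0],0.2],[[-0.1,0,0.15],[0,0,0],0.2],[[-0.1,0,0.15],[0,0,0],0.2],[[-0.1,0,0.15],[0,0,0],0.2],[[-0.1,0,-1],[0,0,0],0.2],[[-0.1,0,-3],[0,0,0],0.2],[[-0.1,0,-7],[0,0,0],0.2],[[-0.1,0,-11],[0,0,0],0.2]]'

```text
time: 29.1
tool_pos: [0.501, -0.2503, 0.1519]
ee_rot: [-3.133, -0.006, 1.785]
wrist_force: [0.6, -0.0, -0.1]
width: 0.0457
```

```bash
python3 - <<'E'
from rack import *
obs();plan(bw(.048,.037,.029)+Rb.apply([0,0,.10]),Rtool)
E
```

```text
t 29.1 pos [ 0.501  -0.2503  0.1519] rpy [-3.1329 -0.0064  1.7848] w 0.0457 F [ 0.6 -0.  -0.1] j [-0.56  0.14  1.45 -0.    1.57 -0.78]
shift cm [58.48, 13.72, -4.11] turn [-0.228, -0.269, -1.425] rows 14.4
```

Request:
apply_moves --moves '[[[4,1,-5],[0,0,-0.1],0.2],[[58.5,13.7,-5],[-0.228,-0.269,-1.425],0.2],[[58.5,13.7,-5],[-0.228,-0.269,-1.425],0.2],[[58.5,13.7,-5],[-0.228,-0.269,-1.425],0.2],[[58.5,13.7,-5],[-0.228,-0.269,-1.425],0.2],[[58.5,13.7,-5],[-0.228,-0.269,-1.425],0.2],[[58.5,13.7,-5],[-0.228,-0.269,-1.425],0.2],[[58.5,13.7,-5],[-0.228,-0.269,-1.425],0.2],[[58.5,13.7,-5],[-0.228,-0.269,-1.425],0.2],[[58.5,13.7,-5],[-0.228,-0.269,-1.425],0.2]]'

```text
time: 29.93
tool_pos: [0.5085, 0.1511, 0.1969]
ee_rot: [3.115, 0.267, 2.983]
wrist_force: [1.8, 0.3, -1.3]
width: 0.0456
```

```bash
python3 - <<'E'
from rack import *
obs();plan(bw(.048,.037,.029)+Rb.apply([0,0,.10]),Rtool)
E
```

```text
t 29.93 pos [0.5085 0.1511 0.1969] rpy [3.1149 0.2674 2.9825] w 0.0456 F [ 1.8  0.3 -1.3] j [ 0.23 -0.13  1.66 -0.08  1.36 -1.18]
shift cm [2.81, 19.7, -0.1] turn [-0.042, -0.043, -0.23] rows 4.8
```

Request:
apply_moves --moves '[[[2.8,19.5,-0.2],[-0.042,-0.043,-0.23],0.2],[[2.8,19.5,-0.2],[-0.042,-0.043,-0.23],0.2],[[2.8,19.5,-0.2],[-0.042,-0.043,-0.23],0.2],[[2.8,19.5,-0.2],[-0.042,-0.043,-0.23],0.2],[[2.8,19.5,-0.2],[-0.042,-0.043,-0.23],0.2],[[2.8,19.5,-0.2],[-0.042,-0.043,-0.23],0.2],[[2.8,19.5,-0.2],[-0.042,-0.043,-0.23],0.2],[[2.8,19.5,-0.2],[-0.042,-0.043,-0.23],0.2],[[2.8,19.5,-0.2],[-0.042,-0.043,-0.23],0.2],[[2.8,19.5,-0.2],[-0.042,-0.043,-0.23],0.2]]'

```text
time: 30.77
tool_pos: [0.5139, 0.3451, 0.1979]
ee_rot: [3.14, 0.315, -3.07]
wrist_force: [-0.6, 1.1, -0.6]
width: 0.0457
```

```bash
python3 - <<'E'
from rack import *
o=obs();print('board',wb(o['tool_pos']).round(4));plan(bw(.048,.037,.029),Rtool)
im=optics.snapshot('wrist');cv2.imwrite('pics/w22.png',im[:,:,::-1])
E
```

```text
t 30.77 pos [0.5139 0.3451 0.1979] rpy [ 3.1397  0.3153 -3.0697] w 0.0457 F [-0.6  1.1 -0.6] j [ 0.58  0.05  1.48 -0.15  1.33 -1.05]
board [0.0508 0.0318 0.1306]
shift cm [0.3, 0.52, 10.16] turn [-0.001, 0.001, -0.008] rows 2.4
```

View pics/w22.png

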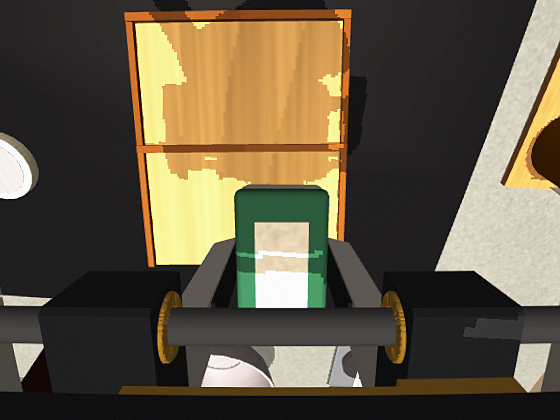

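The tin is held square over the right half of the upper row. Descend along the board normal.

Request:
apply_moves --moves '[[[0.3,0.5,0],[0,0,-0.008],0.2],[[0.3,0.5,2],[0,0,-0.008],0.2],[[0.3,0.5,4],[0,0,-0.008],0.2],[[0.3,0.5,6],[0,0,-0.008],0.2],[[0.3,0.5,8],[0,0,-0.008],0.2],[[0.3,0.5,9],[0,0,-0.008],0.2],[[0.3,0.5,9.5],[0,0,-0.008],0.2],[[0.3,0.5,9.5],[0,0,-0.008],0.2],[[0.3,0.5,9.5],[0,0,-0.008],0.2],[[0.3,0.5,9.5],[0,0,-0.008],0.2]]'

```text
time: 31.65
tool_pos: [0.5406, 0.3545, 0.1086]
ee_rot: [3.14, 0.318, -3.06]
wrist_force: [0.1, -0.0, -0.8]
width: 0.0459
```

```bash
python3 - <<'E'
from rack import *
o=obs();print('board',wb(o['tool_pos']).round(4));plan(bw(.048,.037,.028),Rtool)
E
```

```text
t 31.65 pos [0.5406 0.3545 0.1086] rpy [ 3.1402  0.3183 -3.0597] w 0.0459 F [ 0.1 -0.  -0.8] j [ 0.57  0.16  1.55 -0.16  1.16 -1.04]
board [0.0492 0.0391 0.0372]
shift cm [0.13, -0.21, 0.92] turn [0.002, 0.004, 0.001] rows 0.2
```

Request:
apply_moves --moves '[[[0.1,-0.2,0.3],[0,-0.004,0],0.2],[[0.1,-0.2,0.5],[0,-0.004,0],0.2],[[0.1,-0.2,0.7],[0,-0.004,0],0.2],[[0.1,-0.2,0.8],[0,-0.004,0],0.2],[[0.1,-0.2,0.9],[0,-0.004,0],0.2],[[0.1,-0.2,0.95],[0,-0.004,0],0.2],[[0.1,-0.2,0.95],[0,-0.004,0],0.2],[[0.1,-0.2,0.95],[0,-0.004,0],0.2],[[0.1,-0.2,0.95],[0,-0.004,0],0.2],[[0.1,-0.2,0.95],[0,-0.004,0],0.2]]'

```text
time: 32.48
tool_pos: [0.5417, 0.3521, 0.0985]
ee_rot: [-3.141, 0.319, -3.059]
wrist_force: [-4.8, -1.2, 5.6]
width: 0.0457
```

```bash
python3 - <<'E'
from rack import *
o=obs();print('board',wb(o['tool_pos']).round(4))
E
```

```text
t 32.48 pos [0.5417 0.3521 0.0985] rpy [-3.1413  0.3194 -3.0594] w 0.0457 F [-4.8 -1.2  5.6] j [ 0.56  0.17  1.56 -0.16  1.13 -1.04]
board [0.047  0.0366 0.0273]
```

Request:
apply_moves --moves '[[[0,0,0],[0,0,0],0.65],[[0,0,0],[0,0,0],0.65],[[0,0,0],[0,0,0],0.65],[[0,0,-2],[0,0,0],0.65],[[0,0,-5],[0,0,0],0.65],[[0,0,-9],[0,0,0],0.65],[[0,0,-13],[0,0,0],0.65],[[0,0,-17],[0,0,0],0.65],[[0,0,-17],[0,0,0],0.65],[[0,0,-17],[0,0,0],0.65]]'

```text
time: 33.32
tool_pos: [0.4898, 0.3488, 0.2634]
ee_rot: [3.137, 0.327, -3.06]
wrist_force: [0.4, -0.2, -1.0]
width: 0.0608
```

```bash
python3 - <<'E'
from rack import *
look('pics/w23.png',.10)
plan([0.4316,-0.2678,0.15],1.777)
E
```

```text
t 33.32 pos [0.4898 0.3488 0.2634] rpy [ 3.1372  0.327  -3.0601] w 0.0608 F [ 0.4 -0.2 -1. ] j [ 0.61 -0.    1.41 -0.16  1.45 -1.04]
a [[0.5422, 0.3523, 4.643, 54.9572, 29.5448]]
shift cm [13.7, -60.92, 6.93] turn [0.234, 0.263, 1.433] rows 15.1
```

View pics/w23.png

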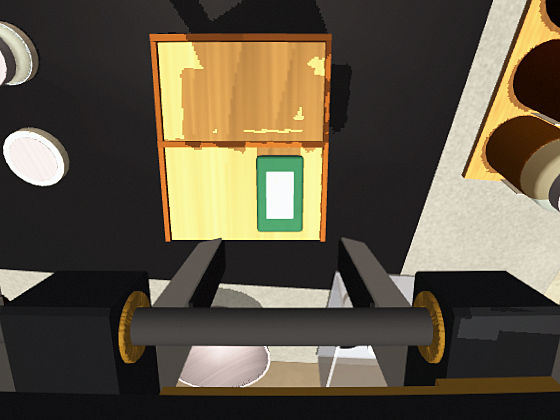

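The green tin lies square in the upper row at (280,193). Next the red one.

Request:
apply_moves --moves '[[[13.7,-60.9,6.9],[0.234,0.263,1.433],0.65],[[13.7,-60.9,6.9],[0.234,0.263,1.433],0.65],[[13.7,-60.9,6.9],[0.234,0.263,1.433],0.65],[[13.7,-60.9,6.9],[0.234,0.263,1.433],0.65],[[13.7,-60.9,6.9],[0.234,0.263,1.433],0.65],[[13.7,-60.9,6.9],[0.234,0.263,1.433],0.65],[[13.7,-60.9,6.9],[0.234,0.263,1.433],0.65],[[13.7,-60.9,6.9],[0.234,0.263,1.433],0.65],[[13.7,-60.9,6.9],[0.234,0.263,1.433],0.65],[[13.7,-60.9,6.9],[0.234,0.263,1.433],0.65]]'

```text
time: 34.2
tool_pos: [0.4488, -0.0626, 0.1837]
ee_rot: [3.117, 0.04, 1.99]
wrist_force: [1.1, 0.4, 0.1]
width: 0.0612
```

```bash
python3 - <<'E'
from rack import *
obs();plan([0.4316,-0.2678,0.15],1.777)
E
```

```text
t 34.2 pos [ 0.4488 -0.0626  0.1837] rpy [3.1172 0.04   1.9896] w 0.0612 F [1.1 0.4 0.1] j [-0.25 -0.15  1.68 -0.02  1.58 -0.67]
shift cm [-17.9, -10.01, 3.84] turn [0.029, 0.037, 0.213] rows 5.0
```

Request:
apply_moves --moves '[[[-17.7,-9.6,3.8],[0.029,0.037,0.213],0.65],[[-17.7,-9.6,3.8],[0.029,0.037,0.213],0.65],[[-17.7,-9.6,3.8],[0.029,0.037,0.213],0.65],[[-17.7,-9.6,3.8],[0.029,0.037,0.213],0.65],[[-17.7,-9.6,3.8],[0.029,0.037,0.213],0.65],[[-17.7,-9.6,3.8],[0.029,0.037,0.213],0.65],[[-17.7,-9.6,3.8],[0.029,0.037,0.213],0.65],[[-17.7,-9.6,3.8],[0.029,0.037,0.213],0.65],[[-17.7,-9.6,3.8],[0.029,0.037,0.213],0.65],[[-17.7,-9.6,3.8],[0.029,0.037,0.213],0.65]]'

```text
time: 35.03
tool_pos: [0.4378, -0.2613, 0.1537]
ee_rot: [3.137, 0.003, 1.785]
wrist_force: [-0.4, 0.1, 0.1]
width: 0.061
```

```bash
python3 - <<'E'
from rack import *
look('pics/w24.png',.046);plan([0.4316,-0.2678,0.045],1.777)
E
```

```text
t 35.03 pos [ 0.4378 -0.2613  0.1537] rpy [3.1374e+00 3.1000e-03 1.7854e+00] w 0.061 F [-0.4  0.1  0.1] j [-0.65  0.02  1.58  0.    1.54 -0.86]
d [[0.4316, -0.2678, -77.7414, 47.466, 27.9161]]
shift cm [-0.46, -0.8, 10.9] turn [0.005, 0.004, 0.009] rows 2.6
```

View pics/w24.png

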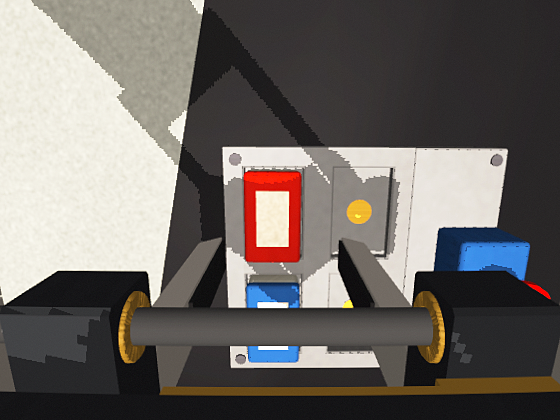

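Red at (272,216), still seated. Descend.

Request:
apply_moves --moves '[[[-0.4,-0.7,0],[0,0,0.007],0.65],[[-0.4,-0.7,2],[0,0,0.007],0.65],[[-0.4,-0.7,4],[0,0,0.007],0.65],[[-0.4,-0.7,6],[0,0,0.007],0.65],[[-0.4,-0.7,8],[0,0,0.007],0.65],[[-0.4,-0.7,9.5],[0,0,0.007],0.65],[[-0.4,-0.7,10.6],[0,0,0.007],0.65],[[-0.4,-0.7,10.6],[0,0,0.007],0.65],[[-0.4,-0.7,10.6],[0,0,0.007],0.65],[[-0.4,-0.7,10.6],[0,0,0.007],0.65]]'

```text
time: 35.92
tool_pos: [0.4328, -0.2689, 0.0492]
ee_rot: [3.136, 0.005, 1.777]
wrist_force: [-0.4, -0.3, 0.2]
width: 0.0609
```

```bash
python3 - <<'E'
from rack import *
obs();plan([0.4316,-0.2678,0.044],1.782)
E
```

```text
t 35.92 pos [ 0.4328 -0.2689  0.0492] rpy [3.136  0.0053 1.7765] w 0.0609 F [-0.4 -0.3  0.2] j [-0.67  0.09  1.71  0.    1.33 -0.87]
shift cm [0.13, -0.1, 0.51] turn [0.006, 0.005, -0.005] rows 0.1
```

Request:
apply_moves --moves '[[[0.1,-0.1,0.4],[0.005,0.005,-0.005],0.65],[[0.1,-0.1,0.5],[0.005,0.005,-0.005],0.4],[[0.1,-0.1,0.5],[0.005,0.005,-0.005],0.2],[[0.1,-0.1,0.5],[0.005,0.005,-0.005],0.2],[[0.1,-0.1,0.5],[0.005,0.005,-0.005],0.2],[[0.1,-0.1,0.5],[0.005,0.005,-0.005],0.2],[[0.1,-0.1,-0.5],[0.005,0.005,-0.005],0.2],[[0.1,-0.1,-3],[0.005,0.005,-0.005],0.2],[[0.1,-0.1,-7],[0.005,0.005,-0.005],0.2],[[0.1,-0.1,-11],[0.005,0.005,-0.005],0.2]]'

```text
time: 36.75
tool_pos: [0.4289, -0.2664, 0.1579]
ee_rot: [-3.137, -0.005, 1.781]
wrist_force: [-0.4, -1.1, -1.0]
width: 0.0456
```

```bash
python3 - <<'E'
from rack import *
obs();plan(bw(-.053,.037,.129),Rtool)
E
```

```text
t 36.75 pos [ 0.4289 -0.2664  0.1579] rpy [-3.1374 -0.0049  1.7812] w 0.0456 F [-0.4 -1.1 -1. ] j [-0.67  0.01  1.57 -0.    1.56 -0.88]
shift cm [59.81, 11.41, -0.39] turn [-0.226, -0.265, -1.429] rows 14.6
```

Request:
apply_moves --moves '[[[4,1,-4],[0,0,-0.1],0.2],[[59.8,11.4,-4],[-0.226,-0.265,-1.429],0.2],[[59.8,11.4,-4],[-0.226,-0.265,-1.429],0.2],[[59.8,11.4,-4],[-0.226,-0.265,-1.429],0.2],[[59.8,11.4,-4],[-0.226,-0.265,-1.429],0.2],[[59.8,11.4,-4],[-0.226,-0.265,-1.429],0.2],[[59.8,11.4,-4],[-0.226,-0.265,-1.429],0.2],[[59.8,11.4,-4],[-0.226,-0.265,-1.429],0.2],[[59.8,11.4,-4],[-0.226,-0.265,-1.429],0.2],[[59.8,11.4,-4],[-0.226,-0.265,-1.429],0.2]]'

```text
time: 37.58
tool_pos: [0.4209, 0.1391, 0.1953]
ee_rot: [3.111, 0.267, 2.979]
wrist_force: [1.3, -0.5, -1.3]
width: 0.0455
```

```bash
python3 - <<'E'
from rack import *
obs();plan(bw(-.053,.037,.129),Rtool)
E
```

```text
t 37.58 pos [0.4209 0.1391 0.1953] rpy [3.1113 0.2671 2.9789] w 0.0455 F [ 1.3 -0.5 -1.3] j [ 0.25 -0.34  1.82 -0.08  1.4  -1.16]
shift cm [4.51, 19.9, 2.59] turn [-0.04, -0.043, -0.234] rows 4.9
```

Request:
apply_moves --moves '[[[4.5,19.7,0],[-0.04,-0.043,-0.234],0.2],[[4.5,19.7,0],[-0.04,-0.043,-0.234],0.2],[[4.5,19.7,0],[-0.04,-0.043,-0.234],0.2],[[4.5,19.7,0],[-0.04,-0.043,-0.234],0.2],[[4.5,19.7,0],[-0.04,-0.043,-0.234],0.2],[[4.5,19.7,1],[-0.04,-0.043,-0.234],0.2],[[4.5,19.7,2.5],[-0.04,-0.043,-0.234],0.2],[[4.5,19.7,2.5],[-0.04,-0.043,-0.234],0.2],[[4.5,19.7,2.5],[-0.04,-0.043,-0.234],0.2],[[4.5,19.7,2.5],[-0.04,-0.043,-0.234],0.2]]'

```text
time: 38.42
tool_pos: [0.4174, 0.3379, 0.1651]
ee_rot: [3.14, 0.312, -3.068]
wrist_force: [1.3, 0.2, -1.0]
width: 0.046
```

```bash
python3 - <<'E'
from rack import *
o=obs();print('board',wb(o['tool_pos']).round(4));plan(bw(-.053,.037,.036),Rtool)
im=optics.snapshot('wrist');cv2.imwrite('pics/w25.png',im[:,:,::-1])
E
```

```text
t 38.42 pos [0.4174 0.3379 0.1651] rpy [ 3.1403  0.3123 -3.068 ] w 0.046 F [ 1.3  0.2 -1. ] j [ 0.68 -0.1   1.7  -0.18  1.29 -0.93]
board [-0.0513  0.0325  0.1292]
shift cm [0.15, 0.46, 9.32] turn [-0.001, -0.002, -0.007] rows 2.2
```

View pics/w25.png

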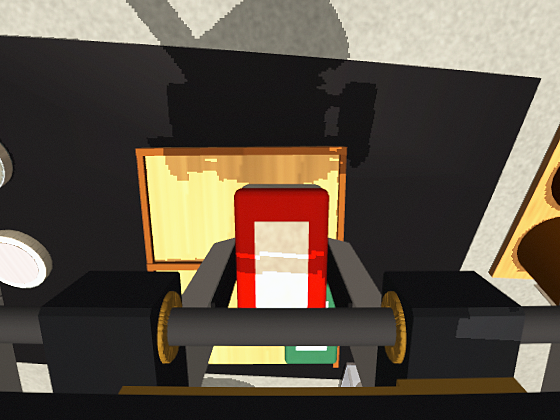

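Request:
apply_moves --moves '[[[0.1,0.4,0],[0,0,-0.007],0.2],[[0.1,0.4,2],[0,0,-0.007],0.2],[[0.1,0.4,4],[0,0,-0.007],0.2],[[0.1,0.4,6],[0,0,-0.007],0.2],[[0.1,0.4,8],[0,0,-0.007],0.2],[[0.1,0.4,9],[0,0,-0.007],0.2],[[0.1,0.4,9.3],[0,0,-0.007],0.2],[[0.1,0.4,9.3],[0,0,-0.007],0.2],[[0.1,0.4,9.3],[0,0,-0.007],0.2],[[0.1,0.4,9.3],[0,0,-0.007],0.2]]'

```text
time: 39.3
tool_pos: [0.4452, 0.3456, 0.0776]
ee_rot: [3.141, 0.315, -3.06]
wrist_force: [0.0, -0.0, -1.8]
width: 0.0463
```

```bash
python3 - <<'E'
from rack import *
o=obs();print('board',wb(o['tool_pos']).round(4));plan(bw(-.053,.037,.028),Rtool)
E
```

```text
t 39.3 pos [0.4452 0.3456 0.0776] rpy [ 3.1407  0.3146 -3.0599] w 0.0463 F [ 0.  -0.  -1.8] j [ 0.66  0.02  1.76 -0.19  1.1  -0.93]
board [-0.0515  0.0378  0.0373]
shift cm [0.15, -0.09, 0.93] turn [0.001, 0.001, 0.001] rows 0.2
```

Request:
apply_moves --moves '[[[0.1,-0.1,0.3],[0,0,0],0.2],[[0.1,-0.1,0.5],[0,0,0],0.2],[[0.1,-0.1,0.7],[0,0,0],0.2],[[0.1,-0.1,0.8],[0,0,0],0.2],[[0.1,-0.1,0.9],[0,0,0],0.2],[[0.1,-0.1,0.95],[0,0,0],0.2],[[0.1,-0.1,0.95],[0,0,0],0.2],[[0.1,-0.1,0.95],[0,0,0],0.2],[[0.1,-0.1,0.95],[0,0,0],0.2],[[0.1,-0.1,0.95],[0,0,0],0.2]]'

```text
time: 40.13
tool_pos: [0.4461, 0.344, 0.0673]
ee_rot: [-3.141, 0.312, -3.06]
wrist_force: [-5.3, -1.6, 5.4]
width: 0.0457
```

```bash
python3 - <<'E'
from rack import *
o=obs();print('board',wb(o['tool_pos']).round(4))
E
```

```text
t 40.13 pos [0.4461 0.344  0.0673] rpy [-3.1405  0.3116 -3.0596] w 0.0457 F [-5.3 -1.6  5.4] j [ 0.66  0.03  1.77 -0.19  1.08 -0.93]
board [-0.0539  0.0362  0.0273]
```

Request:
apply_moves --moves '[[[0,0,0],[0,0,0],0.65],[[0,0,0],[0,0,0],0.65],[[0,0,0],[0,0,0],0.65],[[0,0,-2],[0,0,0],0.65],[[0,0,-5],[0,0,0],0.65],[[0,0,-9],[0,0,0],0.65],[[0,0,-13],[0,0,0],0.65],[[0,0,-17],[0,0,0],0.65],[[0,0,-17],[0,0,0],0.65],[[0,0,-17],[0,0,0],0.65]]'

```text
time: 40.97
tool_pos: [0.3955, 0.3411, 0.2323]
ee_rot: [3.138, 0.319, -3.06]
wrist_force: [0.8, -0.1, -1.6]
width: 0.0613
```

```bash
python3 - <<'E'
from rack import *
look('pics/w26.png',.07)
plan([0.452,-0.3622,0.15],1.785)
E
```

```text
t 40.97 pos [0.3955 0.3411 0.2323] rpy [ 3.1375  0.3186 -3.0602] w 0.0613 F [ 0.8 -0.1 -1.6] j [ 0.72 -0.16  1.62 -0.19  1.42 -0.93]
d [[0.4457, 0.344, 4.4739, 54.4831, 28.4301]]
shift cm [2.49, -70.48, 7.46] turn [0.226, 0.257, 1.426] rows 17.0
```

View pics/w26.png

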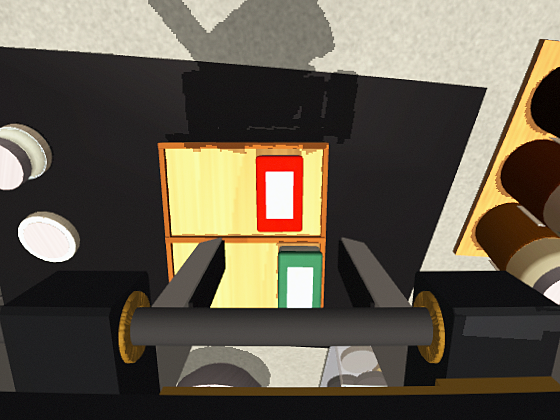

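Red lies square in the lower row at (280,193), and green is still in place. Next the blue tin.

Request:
apply_moves --moves '[[[2.5,-70.5,5],[0.226,0.257,1.426],0.65],[[2.5,-70.5,5],[0.226,0.257,1.426],0.65],[[2.5,-70.5,5],[0.226,0.257,1.426],0.65],[[2.5,-70.5,5],[0.226,0.257,1.426],0.65],[[2.5,-70.5,5],[0.226,0.257,1.426],0.65],[[2.5,-70.5,5],[0.226,0.257,1.426],0.65],[[2.5,-70.5,5],[0.226,0.257,1.426],0.65],[[2.5,-70.5,5],[0.226,0.257,1.426],0.65],[[2.5,-70.5,5],[0.226,0.257,1.426],0.65],[[2.5,-70.5,5],[0.226,0.257,1.426],0.65]]'

```text
time: 41.85
tool_pos: [0.4222, -0.0766, 0.1932]
ee_rot: [3.118, 0.038, 1.988]
wrist_force: [1.6, 0.4, 0.6]
width: 0.0611
```

```bash
python3 - <<'E'
from rack import *
obs();plan([0.452,-0.3622,0.15],1.785)
E
```

```text
t 41.85 pos [ 0.4222 -0.0766  0.1932] rpy [3.1177 0.038  1.988 ] w 0.0611 F [1.6 0.4 0.6] j [-0.3  -0.21  1.71 -0.01  1.6  -0.72]
shift cm [-27.14, -8.98, 5.15] turn [0.028, 0.035, 0.203] rows 7.0
```

Request:
apply_moves --moves '[[[-27,-8.7,5],[0.028,0.035,0.203],0.65],[[-27,-8.7,5],[0.028,0.035,0.203],0.65],[[-27,-8.7,5],[0.028,0.035,0.203],0.65],[[-27,-8.7,5],[0.028,0.035,0.203],0.65],[[-27,-8.7,5],[0.028,0.035,0.203],0.65],[[-27,-8.7,5],[0.028,0.035,0.203],0.65],[[-27,-8.7,5],[0.028,0.035,0.203],0.65],[[-27,-8.7,5],[0.028,0.035,0.203],0.65],[[-27,-8.7,5],[0.028,0.035,0.203],0.65],[[-27,-8.7,5],[0.028,0.035,0.203],0.65]]'

```text
time: 42.68
tool_pos: [0.4564, -0.3568, 0.1525]
ee_rot: [3.14, -0.0, 1.792]
wrist_force: [-0.0, 0.8, 0.5]
width: 0.0612
```

```bash
python3 - <<'E'
from rack import *
look('pics/w27.png',.046);plan([0.452,-0.3622,0.045],1.785)
E
```

```text
t 42.68 pos [ 0.4564 -0.3568  0.1525] rpy [ 3.1400e+00 -5.0000e-04  1.7916e+00] w 0.0612 F [-0.   0.8  0.5] j [-0.76  0.17  1.41  0.    1.56 -0.98]
c [[0.4518, -0.3619, -76.8997, 48.1956, 28.0757]]
shift cm [-0.45, -0.63, 10.86] turn [0.003, 0.001, 0.008] rows 2.6
```

View pics/w27.png

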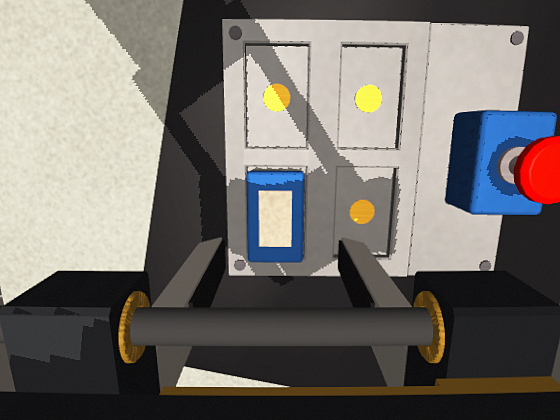

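Blue is still seated at (275,217). Descend, then close.

Request:
apply_moves --moves '[[[-0.4,-0.5,0],[0,0,0.008],0.65],[[-0.4,-0.5,2],[0,0,0.008],0.65],[[-0.4,-0.5,4],[0,0,0.008],0.65],[[-0.4,-0.5,6],[0,0,0.008],0.65],[[-0.4,-0.5,8],[0,0,0.008],0.65],[[-0.4,-0.5,9.5],[0,0,0.008],0.65],[[-0.4,-0.5,10.6],[0,0,0.008],0.65],[[-0.4,-0.5,10.6],[0,0,0.008],0.65],[[-0.4,-0.5,10.6],[0,0,0.008],0.65],[[-0.4,-0.5,10.6],[0,0,0.008],0.65]]'

```text
time: 43.57
tool_pos: [0.4545, -0.3633, 0.0505]
ee_rot: [3.136, 0.006, 1.785]
wrist_force: [-0.2, -0.3, 0.6]
width: 0.0613
```

```bash
python3 - <<'E'
from rack import *
obs();plan([0.452,-0.3622,0.044],1.785)
E
```

```text
t 43.57 pos [ 0.4545 -0.3633  0.0505] rpy [3.1364 0.0059 1.7846] w 0.0613 F [-0.2 -0.3  0.6] j [-0.77  0.24  1.53  0.    1.36 -0.99]
shift cm [0.16, -0.23, 0.65] turn [0.005, 0.006, -0.0] rows 0.2
```

Request:
apply_moves --moves '[[[0.1,-0.2,0.4],[0.005,0.006,0],0.65],[[0.1,-0.2,0.6],[0.005,0.006,0],0.4],[[0.1,-0.2,0.6],[0.005,0.006,0],0.2],[[0.1,-0.2,0.6],[0.005,0.006,0],0.2],[[0.1,-0.2,0.6],[0.005,0.006,0],0.2],[[0.1,-0.2,0.6],[0.005,0.006,0],0.2],[[0.1,-0.2,-0.5],[0.005,0.006,0],0.2],[[0.1,-0.2,-3],[0.005,0.006,0],0.2],[[0.1,-0.2,-7],[0.005,0.006,0],0.2],[[0.1,-0.2,-11],[0.005,0.006,0],0.2]]'

```text
time: 44.4
tool_pos: [0.45, -0.3612, 0.159]
ee_rot: [-3.138, -0.006, 1.784]
wrist_force: [0.9, -0.7, -0.3]
width: 0.0456
```

```bash
python3 - <<'E'
from rack import *
obs();plan(bw(-.053,-.037,.129),Rtool)
E
```

```text
t 44.4 pos [ 0.45   -0.3612  0.159 ] rpy [-3.1377 -0.0058  1.7841] w 0.0456 F [ 0.9 -0.7 -0.3] j [-0.77  0.17  1.4  -0.    1.58 -0.99]
shift cm [62.15, 10.55, -0.21] turn [-0.225, -0.265, -1.426] rows 15.1
```

Request:
apply_moves --moves '[[[4,1,-4],[0,0,-0.1],0.2],[[62,10.5,-4],[-0.225,-0.265,-1.426],0.2],[[62,10.5,-4],[-0.225,-0.265,-1.426],0.2],[[62,10.5,-4],[-0.225,-0.265,-1.426],0.2],[[62,10.5,-4],[-0.225,-0.265,-1.426],0.2],[[62,10.5,-4],[-0.225,-0.265,-1.426],0.2],[[62,10.5,-4],[-0.225,-0.265,-1.426],0.2],[[62,10.5,-4],[-0.225,-0.265,-1.426],0.2],[[62,10.5,-4],[-0.225,-0.265,-1.426],0.2],[[62,10.5,-4],[-0.225,-0.265,-1.426],0.2]]'

```text
time: 45.23
tool_pos: [0.4326, 0.044, 0.1967]
ee_rot: [3.111, 0.267, 2.981]
wrist_force: [1.5, 0.7, -0.5]
width: 0.0459
```

```bash
python3 - <<'E'
from rack import *
obs();plan(bw(-.053,-.037,.129),Rtool)
E
```

```text
t 45.23 pos [0.4326 0.044  0.1967] rpy [3.1112 0.2672 2.9813] w 0.0459 F [ 1.5  0.7 -0.5] j [-0.02 -0.38  1.85 -0.01  1.4  -1.44]
shift cm [5.37, 21.93, 2.55] turn [-0.039, -0.043, -0.231] rows 5.4
```

Request:
apply_moves --moves '[[[5.3,21.7,0],[-0.039,-0.043,-0.231],0.2],[[5.3,21.7,0],[-0.039,-0.043,-0.231],0.2],[[5.3,21.7,0],[-0.039,-0.043,-0.231],0.2],[[5.3,21.7,0],[-0.039,-0.043,-0.231],0.2],[[5.3,21.7,0],[-0.039,-0.043,-0.231],0.2],[[5.3,21.7,0],[-0.039,-0.043,-0.231],0.2],[[5.3,21.7,2.5],[-0.039,-0.043,-0.231],0.2],[[5.3,21.7,2.5],[-0.039,-0.043,-0.231],0.2],[[5.3,21.7,2.5],[-0.039,-0.043,-0.231],0.2],[[5.3,21.7,2.5],[-0.039,-0.043,-0.231],0.2]]'

```text
time: 46.07
tool_pos: [0.4237, 0.264, 0.1648]
ee_rot: [3.14, 0.312, -3.068]
wrist_force: [0.2, 0.1, -1.5]
width: 0.0458
```

```bash
python3 - <<'E'
from rack import *
o=obs();print('board',wb(o['tool_pos']).round(4));plan(bw(-.053,-.037,.036),Rtool)
im=optics.snapshot('wrist');cv2.imwrite('pics/w28.png',im[:,:,::-1])
E
```

```text
t 46.07 pos [0.4237 0.264  0.1648] rpy [ 3.1403  0.3116 -3.0681] w 0.0458 F [ 0.2  0.1 -1.5] j [ 0.54 -0.21  1.79 -0.14  1.28 -1.09]
board [-0.0511 -0.0417  0.1289]
shift cm [0.17, 0.48, 9.29] turn [-0.001, -0.002, -0.007] rows 2.2
```

View pics/w28.png

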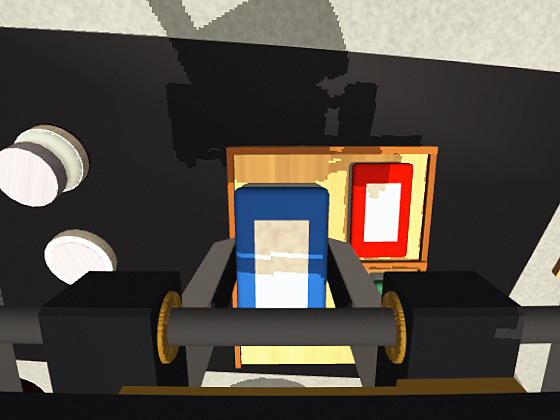

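Request:
apply_moves --moves '[[[0.1,0.4,0],[0,0,-0.007],0.2],[[0.1,0.4,2],[0,0,-0.007],0.2],[[0.1,0.4,4],[0,0,-0.007],0.2],[[0.1,0.4,6],[0,0,-0.007],0.2],[[0.1,0.4,8],[0,0,-0.007],0.2],[[0.1,0.4,9],[0,0,-0.007],0.2],[[0.1,0.4,9.3],[0,0,-0.007],0.2],[[0.1,0.4,9.3],[0,0,-0.007],0.2],[[0.1,0.4,9.3],[0,0,-0.007],0.2],[[0.1,0.4,9.3],[0,0,-0.007],0.2]]'

```text
time: 46.95
tool_pos: [0.4517, 0.2713, 0.0771]
ee_rot: [3.141, 0.314, -3.06]
wrist_force: [0.8, -0.9, -0.9]
width: 0.0459
```

```bash
python3 - <<'E'
from rack import *
o=obs();print('board',wb(o['tool_pos']).round(4));plan(bw(-.053,-.037,.028),Rtool)
E
```

```text
t 46.95 pos [0.4517 0.2713 0.0771] rpy [ 3.141   0.3142 -3.0602] w 0.0459 F [ 0.8 -0.9 -0.9] j [ 0.52 -0.08  1.86 -0.15  1.08 -1.08]
board [-0.0511 -0.0367  0.0367]
shift cm [0.19, -0.03, 0.87] turn [0.001, 0.0, 0.001] rows 0.2
```

Request:
apply_moves --moves '[[[0.1,0,0.3],[0,0,0],0.2],[[0.1,0,0.5],[0,0,0],0.2],[[0.1,0,0.7],[0,0,0],0.2],[[0.1,0,0.8],[0,0,0],0.2],[[0.1,0,0.85],[0,0,0],0.2],[[0.1,0,0.9],[0,0,0],0.2],[[0.1,0,0.9],[0,0,0],0.2],[[0.1,0,0.9],[0,0,0],0.2],[[0.1,0,0.9],[0,0,0],0.2],[[0.1,0,0.9],[0,0,0],0.2]]'

```text
time: 47.78
tool_pos: [0.4524, 0.2709, 0.0672]
ee_rot: [-3.141, 0.311, -3.06]
wrist_force: [-5.9, -1.2, 5.6]
width: 0.0458
```

```bash
python3 - <<'E'
from rack import *
o=obs();print('board',wb(o['tool_pos']).round(4))
E
```

```text
t 47.78 pos [0.4524 0.2709 0.0672] rpy [-3.1407  0.311  -3.0599] w 0.0458 F [-5.9 -1.2  5.6] j [ 0.51 -0.07  1.87 -0.15  1.06 -1.08]
board [-0.0536 -0.0372  0.0271]
```

Request:
apply_moves --moves '[[[0,0,0],[0,0,0],0.65],[[0,0,0],[0,0,0],0.65],[[0,0,0],[0,0,0],0.65],[[0,0,-2],[0,0,0],0.65],[[0,0,-5],[0,0,0],0.65],[[0,0,-9],[0,0,0],0.65],[[0,0,-13],[0,0,0],0.65],[[0,0,-17],[0,0,0],0.65],[[0,0,-17],[0,0,0],0.65],[[0,0,-17],[0,0,0],0.65]]'

```text
time: 48.62
tool_pos: [0.4019, 0.2678, 0.2322]
ee_rot: [3.139, 0.318, -3.06]
wrist_force: [-0.1, 0.5, -0.2]
width: 0.0611
```

Request:
apply_moves --moves '[[[-8,-4,-3],[0,0,0],0.65],[[-8,-4,-3],[0,0,0],0.65],[[-8,-4,-3],[0,0,0],0.65],[[-8,-4,-3],[0,0,0],0.65],[[-8,-4,-3],[0,0,0],0.65],[[-8,-4,-3],[0,0,0],0.65],[[-8,-4,-3],[0,0,0],0.65],[[-8,-4,-3],[0,0,0],0.65],[[-8,-4,-3],[0,0,0],0.65],[[-8,-4,-3],[0,0,0],0.65]]'

```text
time: 49.45
tool_pos: [0.4702, 0.2328, 0.281]
ee_rot: [-3.141, 0.311, -3.059]
wrist_force: [-0.6, -0.0, -0.3]
width: 0.0611
```

```bash
python3 - <<'E'
from rack import *
o=obs()
c=optics.get_calibration('wrist');w=optics.snapshot('wrist');d=optics.snapshot('side');s=optics.snapshot('scene')
cv2.imwrite('pics/w30.png',w[:,:,::-1]);cv2.imwrite('pics/s30.png',s[:,:,::-1]);zoom(d,200,140,360,345,2.9,'pics/d30.png')
# label centres on the lid plane (30 mm off the board) in board frame
hsv=cv2.cvtColor(np.ascontiguousarray(w),cv2.COLOR_RGB2HSV)
n=Rb.apply([0,0,1]);p0=ob+n*.030
for k,rg in dict(a=[(60,85)],c=[(100,120)],d=[(0,5),(175,180)]).items():
    m=sum(cv2.inRange(hsv,(l,120,60),(h,255,255)) for l,h in rg)
    cs,hi=cv2.findContours(m,cv2.RETR_CCOMP,cv2.CHAIN_APPROX_NONE)
    for i,x in enumerate(cs):
        if hi[0][i][3]<0 or cv2.contourArea(x)<100: continue
        C,D=rays(c,x[:,0,:]);t=((p0-C)@n)/(D@n);B=Rb.inv().apply(C+D*t[:,None]-ob)
        print(k,[np.round(q,1) for q in cv2.minAreaRect(np.float32(B[:,:2]*1000))])
E
```

```text
t 49.45 pos [0.4702 0.2328 0.281 ] rpy [-3.1407  0.311  -3.0589] w 0.0611 F [-0.6 -0.  -0.3] j [ 0.42 -0.19  1.54 -0.1   1.49 -1.24]
a [array([43.8, 57.5]), array([29.4, 49.4]), np.float64(89.7)]
c [array([-54.4, -37.1]), array([29.4, 47.6]), np.float64(90.0)]
d [array([-54.4,  36.5]), array([28.6, 48.7]), np.float64(89.8)]
```

View pics/w30.png

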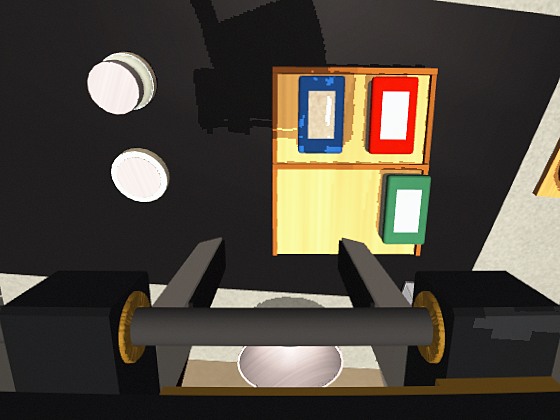

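View pics/d30.png

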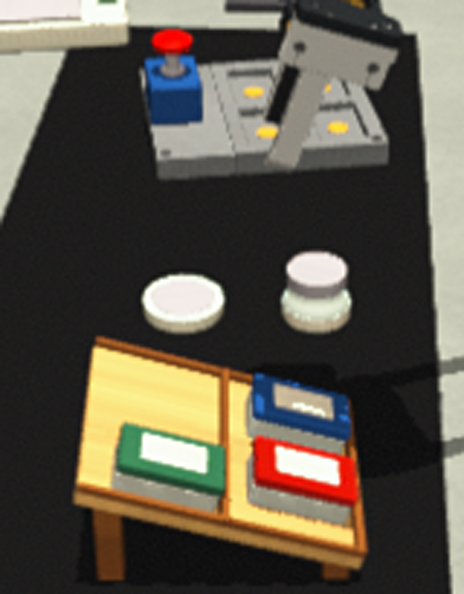

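View pics/s30.png

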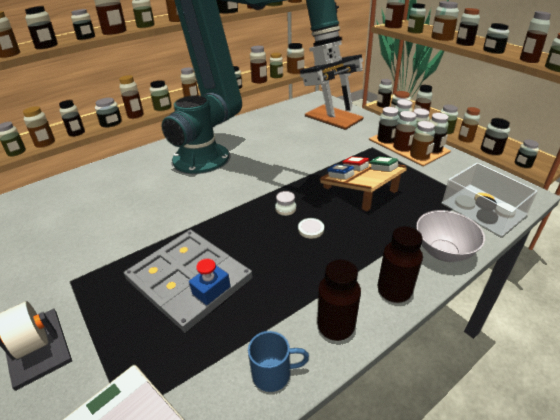

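The press is empty with its plunger up, and the jar and lid are unmoved. Blue and red lie at board (-54,∓37). Green has been knocked sideways, from y 37 to y 57 mm, against the edge strip. I'll look closer to see whether it still lies flat.

```bash
python3 - <<'E'
from rack import *
plan(bw(.08,.06,.18),Rtool)
E
```

```text
shift cm [-5.34, 13.67, 4.6] turn [-0.0, -0.002, 0.001] rows 3.7
```

Request:
apply_moves --moves '[[[-5.3,13.6,0],[0,0,0],0.65],[[-5.3,13.6,0],[0,0,0],0.65],[[-5.3,13.6,0],[0,0,0],0.65],[[-5.3,13.6,2],[0,0,0],0.65],[[-5.3,13.6,4.6],[0,0,0],0.65],[[-5.3,13.6,4.6],[0,0,0],0.65],[[-5.3,13.6,4.6],[0,0,0],0.65],[[-5.3,13.6,4.6],[0,0,0],0.65],[[-5.3,13.6,4.6],[0,0,0],0.65],[[-5.3,13.6,4.6],[0,0,0],0.65]]'

```text
time: 50.43
tool_pos: [0.5244, 0.3728, 0.2564]
ee_rot: [3.14, 0.315, -3.061]
wrist_force: [0.1, -0.7, -0.5]
width: 0.0612
```

```bash
cat > chk.py <<'E'
from rack import *
def chk(w,c,col=dict(a=[(60,85)],c=[(100,120)],d=[(0,5),(175,180)])):
    hsv=cv2.cvtColor(np.ascontiguousarray(w),cv2.COLOR_RGB2HSV)
    n=Rb.apply([0,0,1]);p0=ob+n*.030
    for k,rg in col.items():
        m=sum(cv2.inRange(hsv,(l,120,60),(h,255,255)) for l,h in rg)
        cs,hi=cv2.findContours(m,cv2.RETR_CCOMP,cv2.CHAIN_APPROX_NONE)
        for i,x in enumerate(cs):
            if hi[0][i][3]<0 or cv2.contourArea(x)<100: continue
            C,D=rays(c,x[:,0,:]);t=((p0-C)@n)/(D@n);B=Rb.inv().apply(C+D*t[:,None]-ob)
            print(k,[np.round(q,1) for q in cv2.minAreaRect(np.float32(B[:,:2]*1000))])
E
python3 - <<'E'
from chk import *
obs();c=optics.get_calibration('wrist');w=optics.snapshot('wrist');cv2.imwrite('pics/w31.png',w[:,:,::-1]);chk(w,c)
E
```

```text
t 50.43 pos [0.5244 0.3728 0.2564] rpy [ 3.1404  0.3148 -3.0612] w 0.0612 F [ 0.1 -0.7 -0.5] j [ 0.61  0.1   1.32 -0.16  1.45 -1.04]
a [array([43.4, 56.9]), array([48.8, 29. ]), np.float64(0.5)]
c [array([-54.8, -37.5]), array([48.2, 28.6]), np.float64(0.5)]
d [array([-54.3,  36.2]), array([47.7, 28.1]), np.float64(0.1)]
```

View pics/w31.png

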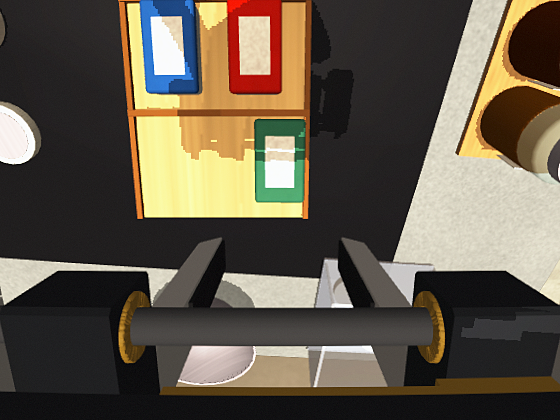

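Two viewpoints agree that green lies flat: the lid is at its nominal height, its near edge is at y≈80 mm (inside the strip at 81 mm), and it is square to the board. That is within the limits. The arm is clear, so I'm handing in.

```bash
python3 - <<'E'
from bench import job
print(job.close_job())
E
```

```text
the job is handed in; nothing more can be done
None
```

I seated the three tins on the bench (green, red and blue; there was no yellow one) in the press. I then pushed the plunger to its stop, let it spring back, moved all three tins to the drying rack, and handed the job in at about 50 s.

- **Press:** At the stop the plunger took about 17 N with no further travel, and I held it there for more than half a second. The pictures show it back up afterwards with all three tins still in their nests.
- **Rack:** In the last wrist pictures all three tins lie lid up and square to the board.

| Tin | x on the board (mm) | y on the board (mm) |
|---|---|---|
| blue | -54 | -37 |
| red | -54 | +36 |
| green | +43 | +57 |

- **Green tin:** It did not stay where I put it. I placed it at y = 37 mm, and something knocked it about 20 mm sideways while the arm was away. Two views show it still flat and just inside the edge strip, so I left it there.
- **Bystanders:** The jar and the jar lid look upright and unmoved in the last pictures, though I did not measure them again. The open gripper was well clear of everything at the end.

No check failed, and the hand-in gave no verdict.

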